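# Third hand: square a tee fitting up against the sprung stop

### The job

The tee fitting is lying over on its side: roll it over one facet on the bench so that its stub points straight up. Then lift it onto the bed of the holding fixture, centred and square to the sprung pad, and push its end against the pad until the pad is about half way in (about 10 N), never bottoming the spring. The program finishes while still holding it pressed steadily like that, pushing at the tee's rear end and clear of the stub so a colleague can screw a nut onto it; leave the other objects alone.

Things in the scene. Friction and masses are not known exactly. Their poses are not given: they have to be found in the camera images.
- tee: Loose aluminium tee, 0.3-0.44 kg: round barrel (diameter 36 mm) with a hexagonal collar at each end (46 mm across flats, 22 mm long), 130 mm long, flat ends, both alike. A round stub (diameter 20) stands out from mid length, square to a collar flat. Origin: on the barrel axis at mid length, 23 mm above what the collars rest on; x along the barrel, z along the stub. Starts in any heading.
- tee_stub (a point): Centre of the stub's end, 54 mm from the barrel axis. At the start the stub leans 60 degrees to one side: this point is 50 mm above the bench, 47 mm aside of the axis. One roll away from the lean, over a 27 mm wide facet, brings it upright, 77 mm above the bench; pushing the stub's end up and over in an arc does it (pushed level it slides). Axes as tee.
- fixture: Fixed holding fixture: flat steel bed plate 8 mm thick, 100 mm wide (y), from x = -100 to +140 mm of the origin; upright green bracket at x = 110 to 132 mm, 70 mm high. Origin: at bench level under the bed, on its centre line. Its x points along the bed from the open end (robot's side) to the sprung pad, z up.
- stop_face (a point): Centre of the sprung pad's face, which looks to -x of the fixture; 75 mm along x from the fixture's origin and 34 mm above the bench when free; moves with the pad, a steel plate 70 mm wide, 50 mm high, 8 mm thick, standing in front of the bracket. Axes as fixture.
- stop (a joint): How far the sprung pad is pushed in, m: 0 free, 0.020 bottomed on its bumpers. Spring 1 N per mm without preload, so 0.010 is half way in and 10 N. Moves along the fixture's +x and springs back.
- bowl: Bystander: shallow plastic bowl, 100 mm across, 40 mm high, beyond the work in the middle. Origin under its centre.
- wrench: Bystander: wrench lying flat on the bench at the robot's right. Origin near its middle.
- coupling: Bystander: steel coupling standing upright, 42 mm across flats, 68 mm high, at the robot's left. Origin under its centre.
There are look-alikes about, which are no part of the job. There is more than one size of the tee; the job needs the largest.

How it is judged:
By the outcome, as a careful person would: the job done as asked, in the order asked, and still so for the second after the job is handed in, while the arm keeps its last pose, push and grip.
It also fails if it takes over 72 s, if anything falls off the work surface, if the arm or the gripper's body presses on something with over 40 N, if the wrist force passes 120 N, or if a joint passes its speed limit or range.

### The arm

A 7-joint arm with a two-finger parallel gripper is mounted at the origin on the work surface. World frame = base frame: x ahead of the robot, y to its left, z up, the work surface at z = 0. Lengths are in m, angles in rad, forces in N, time in s.
With the tool pointing down it reaches from about 0.4 to 0.875 m from the base axis. Payload 19.3 kg.
Tool frame: the origin (TCP) lies at the very end of the fingers, on their centre line; the grasp point (between the pads) lies 19 mm behind it; x points along the fingers, z is the direction in which the jaws open and shut, and the axes are right-handed (so a half turn about x gives the same grasp; the last joint's range is limited). The gripper opens to 85 mm and grips with 20 to 120 N. Pads are 22 mm wide; open, the fingers measure 114 mm over their backs; the gripper's body (76 mm by 85 mm) begins 54 mm behind the grasp point. The pads swing forward as they close: fully open they stand 13 mm farther back than shut.
Start: joints at [-0.07, 0.521, -0.036, 1.599, 0.021, 1.021, -0.113], TCP at [0.625, -0, 0.204] pointing down, gripper open.
Joint ranges: [-2.91, 2.91], [-0.3, 2.13], [-1.5, 1.42], [0.17, 2.43], [-1.26, 4.41], [0.16, 1.93], [-2.52, 2.52]. Speed limits (rad/s): [1.89, 1.89, 2.39, 2.39, 3.01, 3.01, 3.01].

### API

Orientations are given as a unit quaternion [x, y, z, w].
In Python, from bench import manip gives the robot as it stands.
- The arm moves only by the shell command python3 -m pendant 'ROWS' [OPENING] [FORCE]. ROWS is JSON, a list of rows, each an object of numbers: "dx", "dy", "dz": the shift along the tool's x, y, z normalised to -1 to 1, where 1 is 75 mm; "wx", "wy", "wz": the turn, a rotation vector about the tool's x, y, z normalised to -1 to 1, where 1 is 0.5 rad. A call has 1 to 10 rows; each row shifts and turns the commanded pose from where the row before left it, along the tool's axes as they then stand; what a row does not reach is not made up. A row lasts 1/10 s, in which the tool goes at most 50 mm and 8.59 degrees, less where a joint would pass 70% of its speed; a pose out of reach is approached as far as the arm can. A call with a number of a shift or a turn outside -1 to 1 is refused whole. A call with a gripper value outside its range is refused whole. OPENING is the closure, from 0 (fully open) to 1 (shut), set as the call begins (- or left out, the last holds). The fingers move at their own pace and stop on an object; FORCE is the grip in N (left out, the last holds). Time passes only in rows, so rows that do not move let the fingers close. It gives the time, the measured TCP pose, the force and the opening at its end, in the units of the state.
- manip.sense(): the state, without advancing time (a new reading comes with each control period).
- manip.capture(name): name is "scene" or "side" or "wrist"; returns a dict with "pixels" (384x512x3 uint8, red, green, blue), "mtx" (3x3 intrinsics, pixels), "view" (4x4, takes a point from world to camera coordinates). Camera axes: x right, y down, z forward; pixel columns grow to the right and rows downward; lengths in m; the calibration is good to about 2 mm. A picture is of the moment at which its call begins. There is no depth.
- manip.close_job(): hands the job in, once; it reports no verdict.
The state is a dict: "time_s": time; "joint_positions": joint angles; "dq": joint speeds; "effort": joint torques, N m; "eef_pos": TCP position; "orientation": TCP orientation; "contact_force": force on the tool from outside, world axes, zero at the start; "moment": the same for the moment, N m; "width": finger opening in m.
Only numpy, scipy, OpenCV 4.12 (cv2) and the standard library are available. Lean on these libraries where they do the work, as an engineer would, in place of code of your own. Each camera call takes 0.05 s, during which the arm holds its last target.

## Working session

There is one attempt and no reset: what is moved stays moved. The work goes in short steps, Python scripts to look and compute and a shell command to move; the robot and the scene stay as the last step left them, time stands still between calls to the robot, and variables do not carry over. Pictures are saved under pics/ and viewed, and the job is handed in when it is done.

```bash
ls; mkdir -p pics; python3 - <<'E'
from bench import manip
import cv2,json
for n in ["scene","side","wrist"]:
    c=manip.capture(n); cv2.imwrite(f"pics/a_{n}.png",c["pixels"][:,:,::-1])
    print(n,c["mtx"].tolist(),c["view"].round(4).tolist() if hasattr(c["view"],'round') else c["view"])
print(manip.sense())
E
```

```text
pics
scene [[437.28705384321785, 0.0, 255.43397948547573], [0.0, 437.28705384321785, 188.95059387199697], [0.0, 0.0, 1.0]] [[0.1057, 0.9944, 0.0077, -0.065], [0.6092, -0.0586, -0.7908, -0.3096], [-0.7859, 0.0882, -0.612, 1.7268], [0.0, 0.0, 0.0, 1.0]]
side [[474.77767670587303, 0.0, 253.63283605524728], [0.0, 474.77767670587303, 188.48829551677304], [0.0, 0.0, 1.0]] [[-0.9989, -0.0436, -0.0155, 0.5974], [-0.0216, 0.7356, -0.6771, 0.0487], [0.0409, -0.676, -0.7357, 1.1999], [0.0, 0.0, 0.0, 1.0]]
wrist [[264.2678515365886, 0.0, 261.2918091152566], [0.0, 264.2678515365886, 191.94597123189448], [0.0, 0.0, 1.0]] [[1.0, 0.0006, -0.0015, -0.6249], [0.001, -0.9531, 0.3027, -0.0402], [-0.0012, -0.3027, -0.9531, 0.3792], [0.0, 0.0, 0.0, 1.0]]
{'time_s': 0.15, 'joint_positions': array([-0.07019849,  0.52182963, -0.03631596,  1.59986002,  0.02119129,
        1.02108901, -0.11279327]), 'dq': array([ 0.00111492, -0.00285244,  0.00042692, -0.00335794,  0.00017522,
        0.00012506, -0.0027125 ]), 'effort': array([ 4.00798544e-04, -9.27376485e+01,  1.98035471e+00, -3.70049715e+01,
        1.79930578e-02,  6.46477114e-03, -1.41420460e-05]), 'eef_pos': array([ 6.24738411e-01, -3.51179396e-05,  2.03893763e-01]), 'orientation': array([-1.03257109e-05,  7.07389500e-01, -2.58136597e-05,  7.06823948e-01]), 'contact_force': array([-0.19696665, -0.65228302,  0.11507464]), 'moment': array([ 0.01589743, -0.03987984, -0.03627749]), 'width': 0.08517810916721914}
```

View pics/a_scene.png

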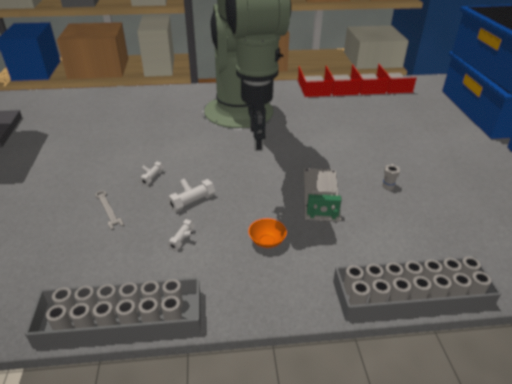

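View pics/a_side.png

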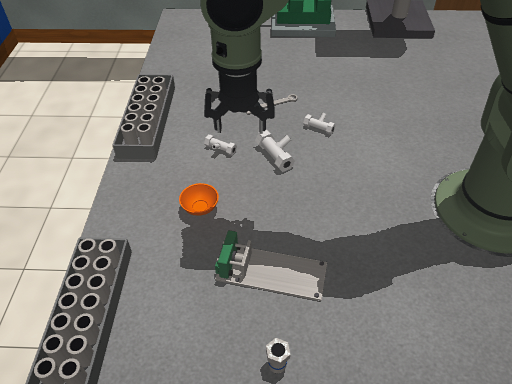

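View pics/a_wrist.png

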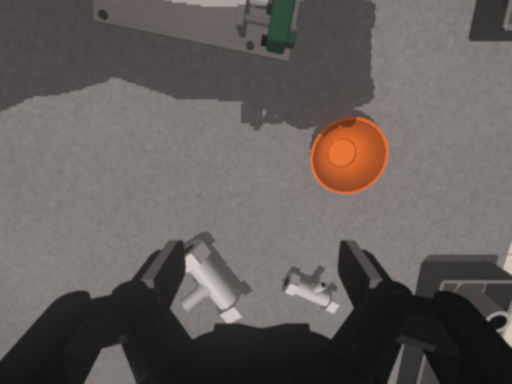

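The largest tee is at about (275,150) in the side view and (192,193) in the scene view, with the two small tees on either side of it. The fixture is at (275,270) in the side view. I'll zoom in next.

```bash
cat > h.py <<'E'
import numpy as np, cv2
from bench import manip
def cap(n): return manip.capture(n)
def proj(c,p):
    v=np.array(c["view"]);K=np.array(c["mtx"]); q=v[:3,:3]@np.array(p,float)+v[:3,3]; q=K@q; return q[:2]/q[2]
def ray(c,uv):
    v=np.array(c["view"]);K=np.array(c["mtx"]);R=v[:3,:3];t=v[:3,3]
    d=R.T@np.linalg.solve(K,[uv[0],uv[1],1.]); return -R.T@t,d
def onz(c,uv,z):
    o,d=ray(c,uv); return o+d*(z-o[2])/d[2]
def tri(c1,u1,c2,u2):
    A=[];b=[]
    for c,u in((c1,u1),(c2,u2)):
        o,d=ray(c,u);d=d/np.linalg.norm(d);P=np.eye(3)-np.outer(d,d);A.append(P);b.append(P@o)
    x=np.linalg.solve(sum(A),sum(b)); 
    return x,[np.linalg.norm(a@x-bb) for a,bb in zip(A,b)]
def crop(c,x0,y0,x1,y1,s,name):
    im=cv2.resize(c["pixels"][y0:y1,x0:x1,::-1],None,fx=s,fy=s,interpolation=cv2.INTER_CUBIC); cv2.imwrite(name,im)
E
python3 - <<'E'
from h import *
s=cap("side");crop(s,190,80,350,190,5,"pics/b_side.png");crop(s,205,225,335,305,6,"pics/b_fix.png")
s=cap("scene");crop(s,130,150,230,250,6,"pics/b_scene.png")
E
```

```text
(no output)
```

View pics/b_side.png

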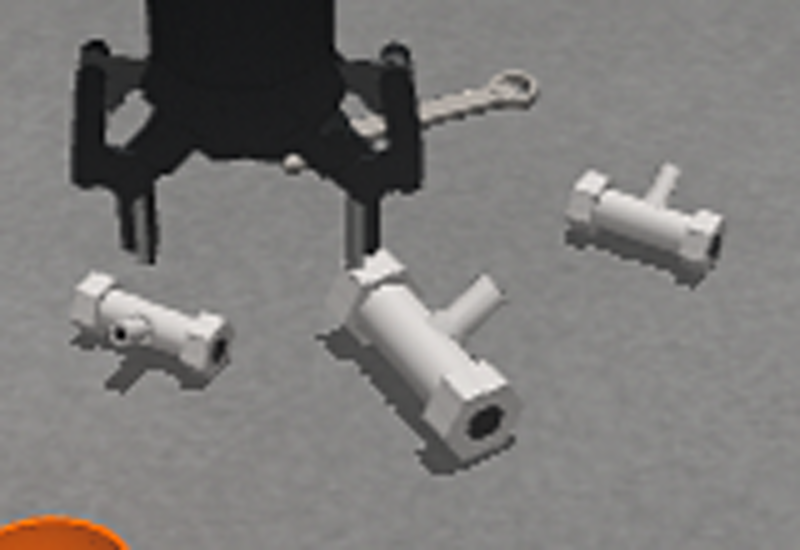

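View pics/b_fix.png

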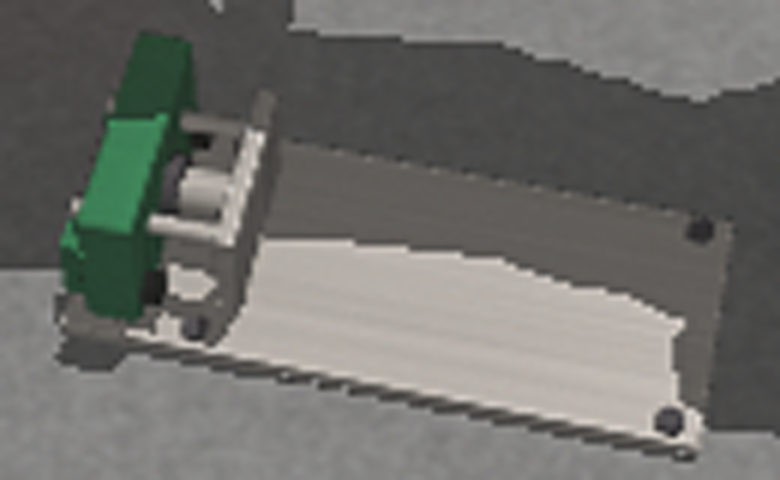

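View pics/b_scene.png

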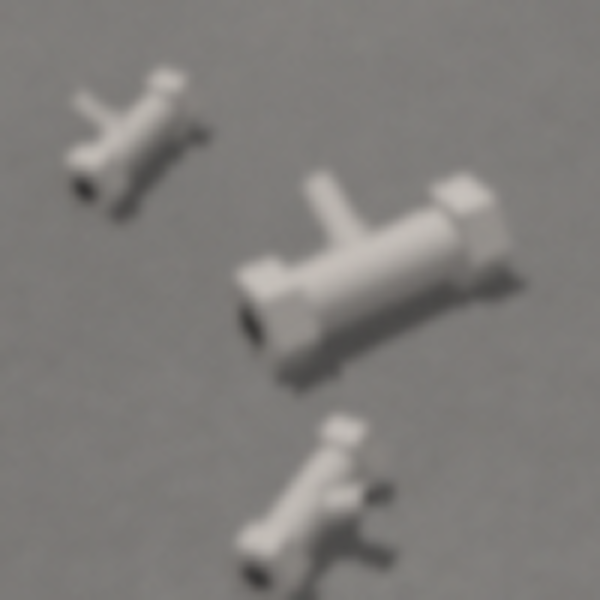

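```bash
python3 - <<'E'
from h import *
sd=cap("side");sc=cap("scene")
S=lambda x,y:((190+(x+.5)/5-.5),(80+(y+.5)/5-.5))
F=lambda x,y:((205+(x+.5)/6-.5),(225+(y+.5)/6-.5))
C=lambda x,y:((130+(x+.5)/6-.5),(150+(y+.5)/6-.5))
e1=onz(sd,S(486,420),.023); e2=onz(sc,C(249,321),.023)
print("ends",e1,e2,np.linalg.norm(e1-e2),np.degrees(np.arctan2(*(e1-e2)[1::-1])))
m=(e1+e2)/2
st,r=tri(sd,S(493,288),sc,C(320,180));print("mid",m,"stub",st,r, "offset",st-m, np.linalg.norm((st-m)[:2]))
a=onz(sd,F(697,443),.008);b=onz(sd,F(733,222),.008);print("bed open corners",a,b,np.linalg.norm(a-b))
d=onz(sd,F(62,318),.008);print("far corner",d,np.linalg.norm(d-a))
p=onz(sd,F(275,95),.059);q=onz(sd,F(238,245),.059);print("pad top",p,q,np.linalg.norm(p-q))
p2=onz(sd,F(215,345),.009);print("pad low",p2)
for nm,z in(("ab",b-a),("pq",p-q),("ad",d-a)): print(nm,np.degrees(np.arctan2(z[1],z[0])))
E
```

```text
ends [ 0.51300218 -0.12157943  0.023     ] [ 0.58076195 -0.2361829   0.023     ] 0.1331365520738849 120.59387433382948
mid [ 0.54688207 -0.17888117  0.023     ] stub [ 0.5091508  -0.20154849  0.04911409] [np.float64(0.001300584859148201), np.float64(0.0013005848591482023)] offset [-0.03773127 -0.02266732  0.02611409] 0.04401654022481033
bed open corners [0.44075882 0.27674954 0.008     ] [0.42213422 0.18143592 0.008     ] 0.09711622909457836
far corner [0.67461541 0.23253869 0.008     ] 0.23799895681652353
pad top [0.59714946 0.16470684 0.059     ] [0.60724669 0.23168147 0.059     ] 0.06773148879427841
pad low [0.61664633 0.24278355 0.009     ]
ab -101.05647181680521
pq -98.5734597844138
ad -10.705483746504635
```

```bash
python3 -m pendant '[{"dx":0.187,"dy":-0.443,"dz":-0.25},{"dx":0.187,"dy":-0.443,"dz":-0.25},{"dx":0.187,"dy":-0.443,"dz":-0.25},{"dx":0.187,"dy":-0.443,"dz":-0.25},{"dx":0.187,"dy":-0.443,"dz":-0.25},{"dx":0.187,"dy":-0.443,"dz":-0.25}]' 0.3 40
python3 -m pendant '[{"wx":0.259},{"wx":0.259},{"wx":0.259},{"wx":0.259},{"wx":0.259},{"wx":0.259},{"wx":0.259},{"wx":0.259},{},{}]'
python3 - <<'E'
from h import *
for n in ("wrist","side","scene"):
    c=cap(n); cv2.imwrite(f"pics/c_{n}.png",c["pixels"][:,:,::-1])
    if n=="side": print(onz(c,(320,124),.012),onz(c,(220,145),.012))
s=manip.sense();print(s["width"],s["joint_positions"].round(2),s["time_s"])
from scipy.spatial.transform import Rotation as R
print(R.from_quat(s["orientation"]).as_matrix().round(4), s["eef_pos"])
E
```

```text
[ 0.41328274 -0.3039706   0.012     ] [ 0.70294351 -0.20349705  0.012     ]
0.08540333741608934 [-0.07  0.52 -0.04  1.6   0.02  1.02 -0.11] 0.5
[[-1.e-04  0.e+00  1.e+00]
 [ 0.e+00  1.e+00 -0.e+00]
 [-1.e+00  0.e+00 -1.e-04]] [ 6.24982475e-01 -2.16853472e-06  2.04263116e-01]invalid input
invalid input
```

View pics/c_wrist.png

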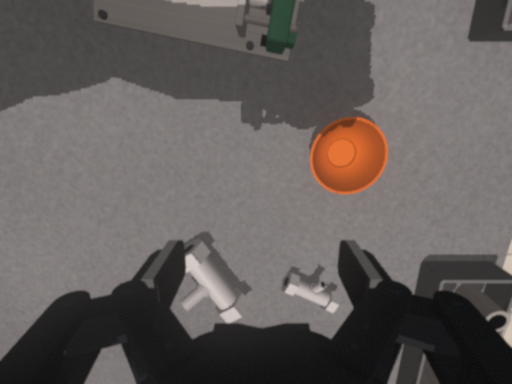

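View pics/c_side.png

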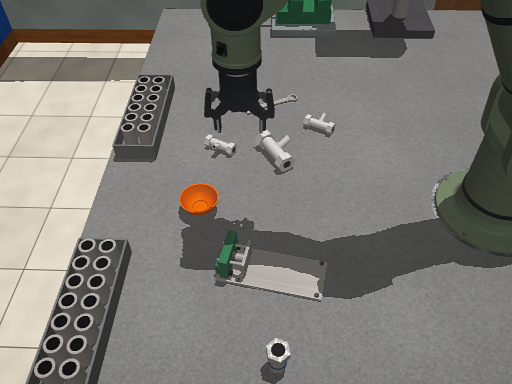

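The arm hasn't moved; both calls came back "invalid input". I'll try giving every key in each row.

```bash
python3 -m pendant '[{"dx":0.187,"dy":-0.443,"dz":-0.25,"wx":0,"wy":0,"wz":0},{"dx":0.187,"dy":-0.443,"dz":-0.25,"wx":0,"wy":0,"wz":0},{"dx":0.187,"dy":-0.443,"dz":-0.25,"wx":0,"wy":0,"wz":0},{"dx":0.187,"dy":-0.443,"dz":-0.25,"wx":0,"wy":0,"wz":0},{"dx":0.187,"dy":-0.443,"dz":-0.25,"wx":0,"wy":0,"wz":0},{"dx":0.187,"dy":-0.443,"dz":-0.25,"wx":0,"wy":0,"wz":0}]' 0.3 40
```

```text
time_s: 1.1
eef_pos: [0.5117, -0.2006, 0.1198]
orientation: [-0.0, 0.707, -0.0, 0.707]
contact_force: [0.3, 0.3, 0.1]
width: 0.0599
```

```bash
python3 -m pendant '[{"dx":0,"dy":0,"dz":0,"wx":0.259,"wy":0,"wz":0},{"dx":0,"dy":0,"dz":0,"wx":0.259,"wy":0,"wz":0},{"dx":0,"dy":0,"dz":0,"wx":0.259,"wy":0,"wz":0},{"dx":0,"dy":0,"dz":0,"wx":0.259,"wy":0,"wz":0},{"dx":0,"dy":0,"dz":0,"wx":0.259,"wy":0,"wz":0},{"dx":0,"dy":0,"dz":0,"wx":0.259,"wy":0,"wz":0},{"dx":0,"dy":0,"dz":0,"wx":0.259,"wy":0,"wz":0},{"dx":0,"dy":0,"dz":0,"wx":0.259,"wy":0,"wz":0},{"dx":0,"dy":0,"dz":0,"wx":0,"wy":0,"wz":0}]'
python3 - <<'E'
from h import *
for n in ("wrist","side","scene"):
    c=cap(n); cv2.imwrite(f"pics/d_{n}.png",c["pixels"][:,:,::-1])
s=manip.sense();print(s["width"],s["joint_positions"].round(2),s["time_s"])
from scipy.spatial.transform import Rotation as R
print(R.from_quat(s["orientation"]).as_matrix().round(4), s["eef_pos"])
E
```

```text
time_s: 2.0
eef_pos: [0.5126, -0.1992, 0.1201]
orientation: [0.351, 0.614, -0.351, 0.614]
contact_force: [0.3, -0.5, 0.1]
width: 0.0598
0.05970796368694064 [ 0.08  0.53  0.26  1.89 -0.19  0.75 -0.59] 2.15
[[-0.      0.8584  0.513 ]
 [ 0.      0.513  -0.8584]
 [-1.     -0.     -0.    ]] [ 0.51251914 -0.19929428  0.12015812]
```

View pics/d_wrist.png

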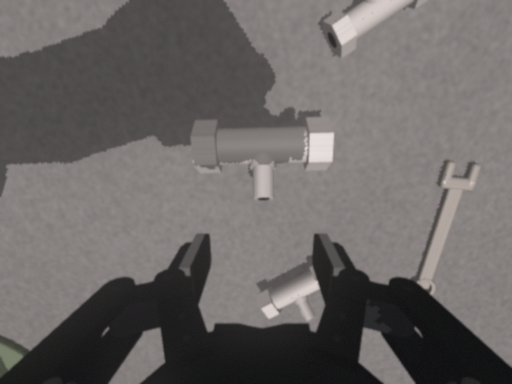

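View pics/d_side.png

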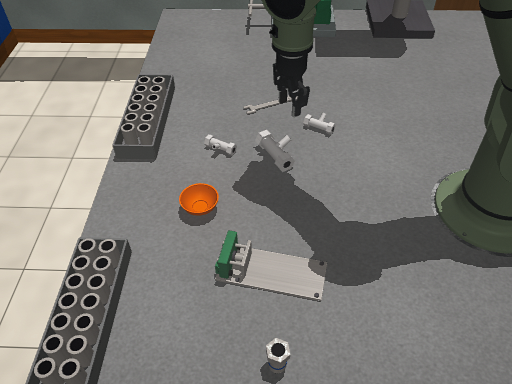

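The wrist view shows the tee level, with collars at (205,143) and (320,143) and the stub end at (263,198), between the jaws. I'll compute the offset.

```bash
python3 - <<'E'
from h import *
c=cap("wrist");s=manip.sense()
crop(c,180,105,345,215,4,"pics/e.png")
u=np.array([-.8584,-.513,0]);a=np.array([.513,-.8584,0])
for uv,z in(((263,197.5),.05),((205,143),.0365),((320,143),.0365)):
    p=onz(c,uv,z);d=p-s["eef_pos"];print(p,"lean",d@u,"axis",d@a)
E
```

```text
[ 0.51042047 -0.20335657  0.05      ] lean 0.0038358216599941397 axis 0.0023863511284749755
[ 0.52502838 -0.13057103  0.0365    ] lean -0.04604259790909214 axis -0.052598902680314384
[ 0.58096714 -0.22401867  0.0365    ] lean -0.04612178604869487 axis 0.056313136089483976
```

View pics/e.png

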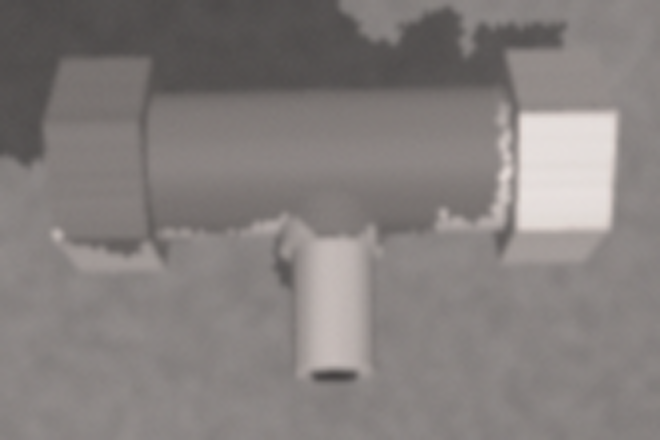

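```bash
python3 -m pendant '[{"dx":0,"dy":0.04,"dz":0.03,"wx":0,"wy":0,"wz":0},{"dx":0.3,"dy":0,"dz":0,"wx":0,"wy":0,"wz":0},{"dx":0.3,"dy":0,"dz":0,"wx":0,"wy":0,"wz":0},{"dx":0.3,"dy":0,"dz":0,"wx":0,"wy":0,"wz":0},{"dx":0.3,"dy":0,"dz":0,"wx":0,"wy":0,"wz":0},{"dx":0,"dy":0,"dz":0,"wx":0,"wy":0,"wz":0}]' && python3 -m pendant '[{"dx":0,"dy":0,"dz":0,"wx":0,"wy":0,"wz":0},{"dx":0,"dy":0,"dz":0,"wx":0,"wy":0,"wz":0},{"dx":0,"dy":0,"dz":0,"wx":0,"wy":0,"wz":0},{"dx":0,"dy":0,"dz":0,"wx":0,"wy":0,"wz":0},{"dx":0,"dy":0,"dz":0,"wx":0,"wy":0,"wz":0},{"dx":0,"dy":0,"dz":0,"wx":0,"wy":0,"wz":0},{"dx":0,"dy":0,"dz":0,"wx":0,"wy":0,"wz":0},{"dx":0,"dy":0,"dz":0,"wx":0,"wy":0,"wz":0}]' 1 25
python3 - <<'E'
from h import *
c=cap("wrist");crop(c,140,90,380,250,3,"pics/f.png")
c=cap("side");crop(c,220,60,350,180,5,"pics/f2.png")
E
```

```text
time_s: 2.8
eef_pos: [0.515, -0.1994, 0.0279]
orientation: [0.35, 0.616, -0.35, 0.613]
contact_force: [0.5, -0.3, 1.8]
width: 0.0596
time_s: 3.6
eef_pos: [0.5161, -0.1999, 0.0302]
orientation: [0.35, 0.614, -0.35, 0.614]
contact_force: [-1.4, -0.8, 5.2]
width: 0.0003
```

View pics/f.png

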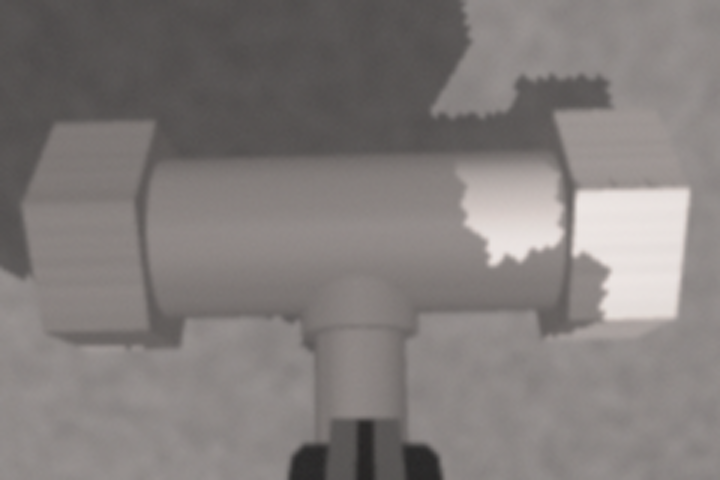

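View pics/f2.png

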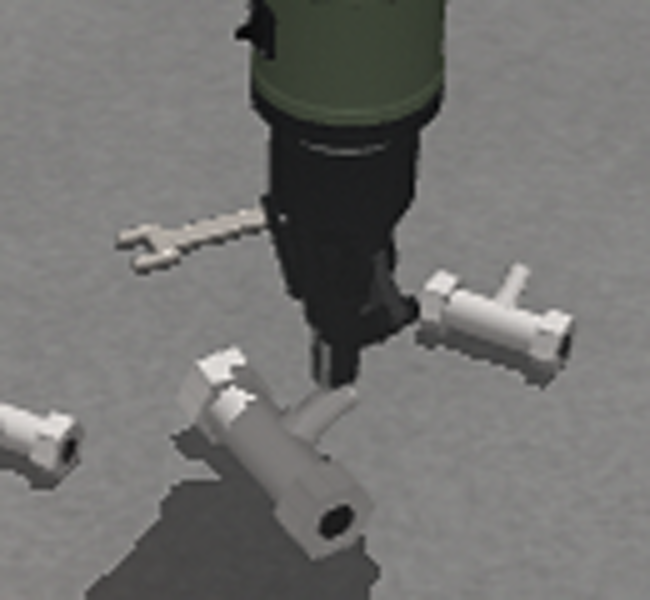

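```bash
python3 - <<'E'
from h import *
s=manip.sense();print(s["eef_pos"],s["contact_force"],s["width"])
c=cap("side")
for z in(0,.015,.03): print(z,(proj(c,s["eef_pos"]+[0,0,z])-[220,60])*5)
c2=cap("wrist")
for z in(0,.015,.03): print(z,(proj(c2,s["eef_pos"]+[0,0,z])-[140,90])*3)
c3=cap("scene");crop(c3,150,130,230,220,7,"pics/g.png")
for z in(0,.015,.03): print(z,(proj(c3,s["eef_pos"]+[0,0,z])-[150,130])*7)
S=lambda x,y:((220+(x+.5)/5-.5),(60+(y+.5)/5-.5))
print(onz(c,S(343,400),.05), onz(c,S(337,521),.023))
E
```

```text
[ 0.51615823 -0.19990182  0.03020515] [-0.95024765 -0.48137904  5.10153875] 0.00021391641411559333
0 [328.32478261 411.12073424]
0.015 [329.24398362 390.9650678 ]
0.03 [330.17865092 370.47026612]
0 [360.45349631 404.03578118]
0.015 [360.15214433 433.46302918]
0.03 [359.79552497 468.28717813]
0 [240.16538769 395.37306384]
0.015 [236.85887813 366.78979176]
0.03 [233.50444161 337.79221278]
[ 0.50986469 -0.18875934  0.05      ] [ 0.51246437 -0.12082089  0.023     ]
```

View pics/g.png

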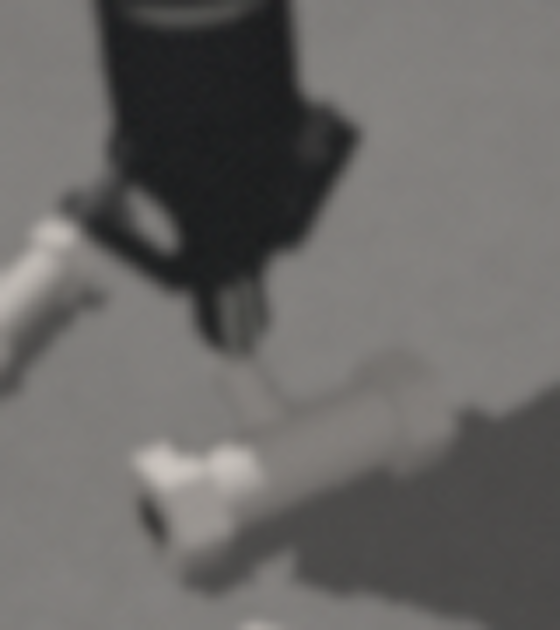

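```bash
python3 - <<'E'
from h import *
c=cap("side");c3=cap("scene")
for x in(.625-.047,.625+.047):
  for z in(.204,.217,.23): print(x,z,proj(c,[x,0,z]),proj(c3,[x,0,z]))
E
python3 -c "
import cv2;a=cv2.imread('pics/a_side.png');cv2.imwrite('pics/a2.png',cv2.resize(a[70:150,180:300],None,fx=6,fy=6))"
```

```text
0.578 0.204 [261.07032924 143.398033  ] [254.53034927 143.71100684]
0.578 0.217 [261.04732559 139.06435987] [254.56226477 139.45095961]
0.578 0.23 [261.02390456 134.6520544 ] [254.59462898 135.13101955]
0.672 0.204 [219.65924753 142.66456986] [258.51230517 163.91960058]
0.672 0.217 [219.2653534  138.33993085] [258.57615535 159.51513932]
0.672 0.23 [218.86433823 133.93710854] [258.64096589 155.04443082]
```

View pics/a2.png

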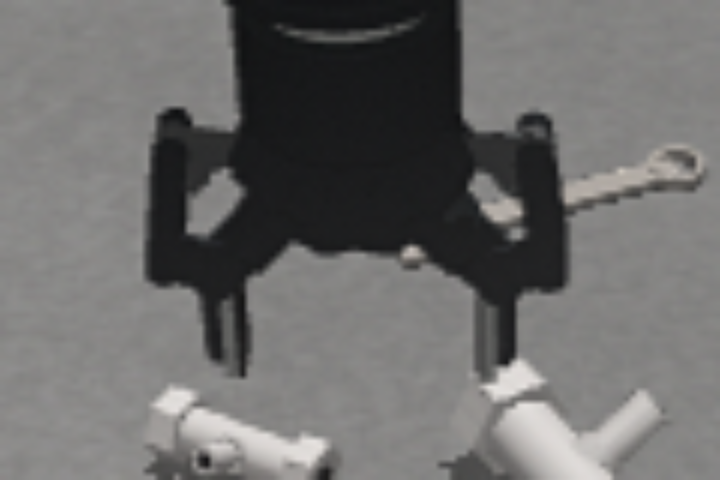

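```bash
python3 -m pendant '[{"dx":-0.3,"dy":0,"dz":0,"wx":0,"wy":0,"wz":0},{"dx":-0.3,"dy":0,"dz":0,"wx":0,"wy":0,"wz":0},{"dx":0,"dy":0,"dz":0,"wx":0,"wy":0,"wz":0},{"dx":0,"dy":0,"dz":0,"wx":0,"wy":0,"wz":0}]' 
python3 - <<'E'
from h import *
s=manip.sense()
c=cap("wrist");crop(c,140,90,380,250,3,"pics/h.png")
c=cap("side");crop(c,220,60,350,180,5,"pics/h2.png")
c3=cap("scene");crop(c3,150,130,230,220,7,"pics/h3.png")
for z in(0,.015,.03): print(z,(proj(c,s["eef_pos"]+[0,0,z])-[220,60])*5,(proj(c3,s["eef_pos"]+[0,0,z])-[150,130])*7)
E
```

```text
time_s: 4.35
eef_pos: [0.5165, -0.1995, 0.0752]
orientation: [0.35, 0.614, -0.35, 0.615]
contact_force: [-0.8, 0.3, -0.9]
width: 0.0002
0 [330.58179785 350.08102848] [230.96256198 308.8029536 ]
0.015 [331.54406312 328.88223398] [227.51491144 278.94797976]
0.03 [332.52294119 307.31745801] [224.01616977 248.65058156]
```

View pics/h2.png

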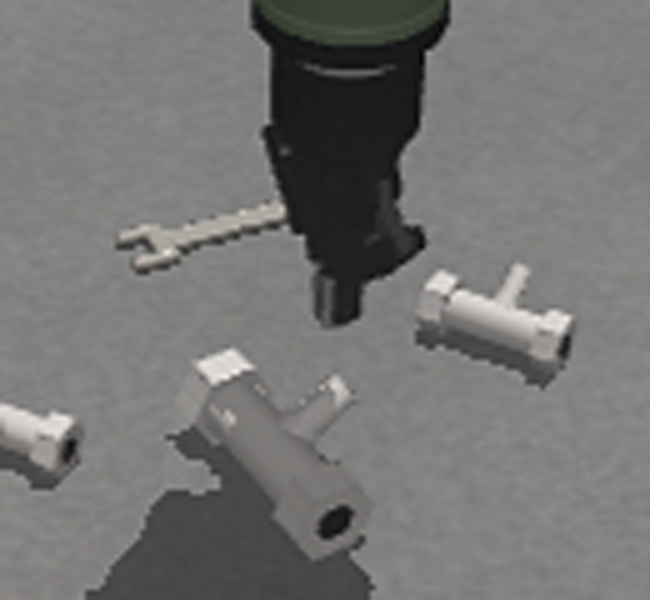

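View pics/h3.png

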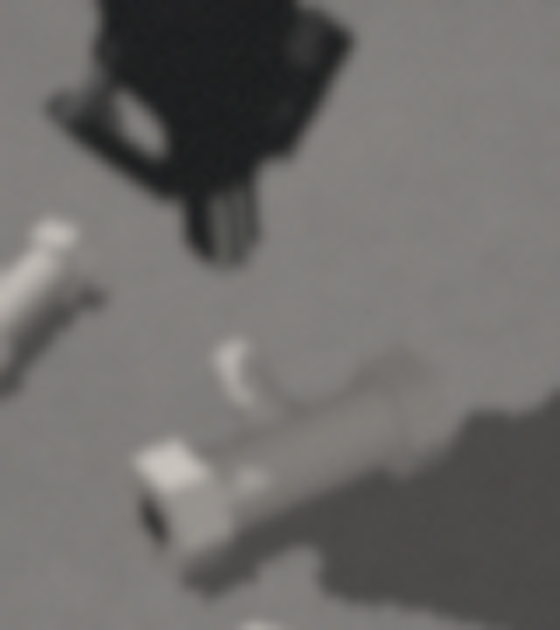

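View pics/h.png

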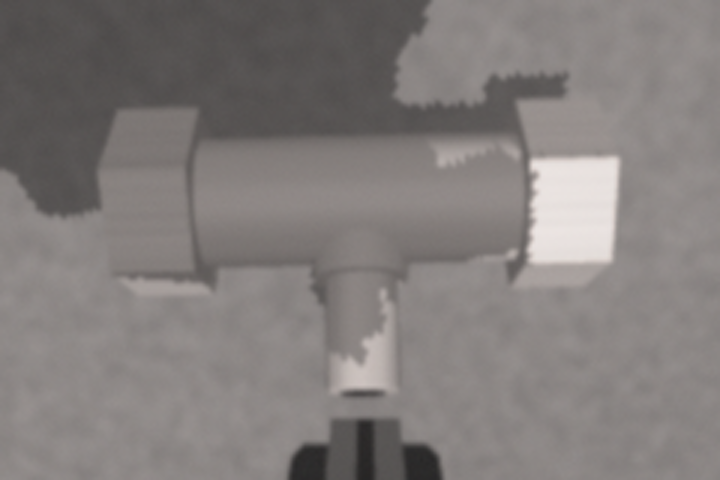

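The shut fingertips sit about 19 mm short of the reported TCP; the side and scene views agree, and so does the start image. That put the grip above the stub, so I'll allow for it. First I'll check the horizontal alignment.

```bash
python3 - <<'E'
from h import *
s=manip.sense();c=cap("wrist")
u=np.array([-.8584,-.513,0]);a=np.array([.513,-.8584,0])
W=lambda x,y:((140+(x+.5)/3-.5),(90+(y+.5)/3-.5))
for uv,z in((W(362,392),.05),(W(148,191),.0365),(W(574,191),.0365)):
    d=onz(c,uv,z)-s["eef_pos"];print("lean",d@u,"axis",d@a)
sd=cap("side");sc=cap("scene")
# fingertip centre
t,r=tri(sd,(220+337/5,60+324/5),sc,(150+222/7,130+266/7));print(t-s["eef_pos"],r)
t,r=tri(sd,(220+344/5,60+392/5),sc,(150+232/7,130+352/7));print("stub",t,r,(t-s["eef_pos"])@u)
E
python3 -m pendant '[{"dx":0,"dy":0,"dz":0,"wx":0,"wy":0,"wz":0},{"dx":0,"dy":0,"dz":0,"wx":0,"wy":0,"wz":0},{"dx":0,"dy":0,"dz":0,"wx":0,"wy":0,"wz":0},{"dx":0,"dy":0,"dz":0,"wx":0,"wy":0,"wz":0},{"dx":0,"dy":0,"dz":0,"wx":0,"wy":0,"wz":0}]' 0.3
```

```text
lean 0.007453123529718196 axis -7.455504774040795e-05
lean -0.04387325554526924 axis -0.05589196692680392
lean -0.04354311601010905 axis 0.05549700737977975
[-0.0026335 -0.0013709  0.0191688] [np.float64(0.0009196957919868616), np.float64(0.0009196957919867425)]
stub [ 0.50729064 -0.20125898  0.04508272] [np.float64(0.001381639058480772), np.float64(0.0013816390584807487)] 0.008183134129533639
time_s: 5.15
eef_pos: [0.5162, -0.1998, 0.0752]
orientation: [0.35, 0.614, -0.35, 0.614]
contact_force: [0.2, 1.0, -0.1]
width: 0.06
```

```bash
python3 -m pendant '[{"dx":0.285,"dy":0,"dz":0,"wx":0,"wy":0,"wz":0},{"dx":0.285,"dy":0,"dz":0,"wx":0,"wy":0,"wz":0},{"dx":0.285,"dy":0,"dz":0,"wx":0,"wy":0,"wz":0},{"dx":0,"dy":0,"dz":0,"wx":0,"wy":0,"wz":0},{"dx":0,"dy":0,"dz":0,"wx":0,"wy":0,"wz":0}]' && python3 -m pendant '[{"dx":0,"dy":0,"dz":0,"wx":0,"wy":0,"wz":0},{"dx":0,"dy":0,"dz":0,"wx":0,"wy":0,"wz":0},{"dx":0,"dy":0,"dz":0,"wx":0,"wy":0,"wz":0},{"dx":0,"dy":0,"dz":0,"wx":0,"wy":0,"wz":0},{"dx":0,"dy":0,"dz":0,"wx":0,"wy":0,"wz":0},{"dx":0,"dy":0,"dz":0,"wx":0,"wy":0,"wz":0}]' 1 25
python3 - <<'E'
from h import *
c=cap("wrist");crop(c,140,90,380,250,3,"pics/i.png")
E
```

```text
time_s: 5.65
eef_pos: [0.5161, -0.1999, 0.0113]
orientation: [0.35, 0.614, -0.35, 0.614]
contact_force: [-0.0, 0.4, -0.2]
width: 0.0598
time_s: 6.25
eef_pos: [0.5163, -0.2, 0.0116]
orientation: [0.35, 0.614, -0.35, 0.615]
contact_force: [-2.9, -1.3, 7.7]
width: 0.0194
```

View pics/i.png

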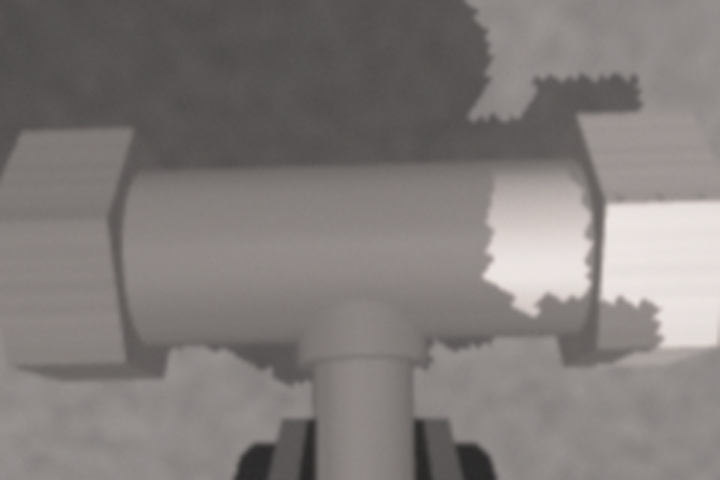

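```bash
python3 -m pendant '[{"dx":-0.057,"dy":0.058,"dz":0,"wx":0,"wy":0,"wz":0},{"dx":-0.056,"dy":0.059,"dz":0,"wx":0,"wy":0,"wz":0},{"dx":-0.048,"dy":0.066,"dz":0,"wx":0,"wy":0,"wz":0},{"dx":-0.043,"dy":0.069,"dz":0,"wx":0,"wy":0,"wz":0},{"dx":-0.035,"dy":0.073,"dz":0,"wx":0,"wy":0,"wz":0},{"dx":-0.030,"dy":0.076,"dz":0,"wx":0,"wy":0,"wz":0},{"dx":0,"dy":0,"dz":0,"wx":0,"wy":0,"wz":0}]'
python3 - <<'E'
from h import *
c=cap("side");crop(c,220,60,350,180,5,"pics/j.png")
E
```

```text
time_s: 7.0
eef_pos: [0.543, -0.1838, 0.0314]
orientation: [0.35, 0.614, -0.35, 0.615]
contact_force: [0.4, 0.7, -2.8]
width: 0.0187
```

View pics/j.png

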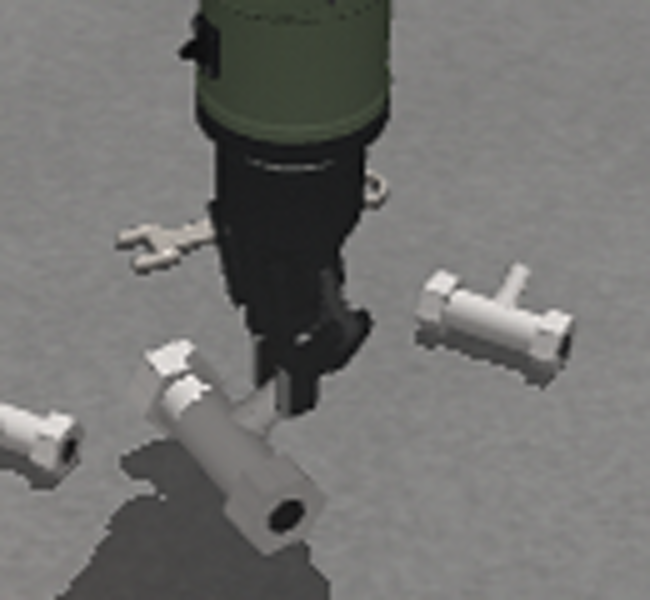

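The tee is being lifted, still leaning: the pad friction holds its angle, so the stub doesn't pivot between the pads. I'll set it back down along the same arc, then grip it with the tool tilted and turn the tool with the roll.

```bash
python3 -m pendant '[{"dx":0.030,"dy":-0.076,"dz":0,"wx":0,"wy":0,"wz":0},{"dx":0.035,"dy":-0.073,"dz":0,"wx":0,"wy":0,"wz":0},{"dx":0.043,"dy":-0.069,"dz":0,"wx":0,"wy":0,"wz":0},{"dx":0.048,"dy":-0.066,"dz":0,"wx":0,"wy":0,"wz":0},{"dx":0.056,"dy":-0.059,"dz":0,"wx":0,"wy":0,"wz":0},{"dx":0.057,"dy":-0.058,"dz":0,"wx":0,"wy":0,"wz":0},{"dx":0,"dy":0,"dz":0,"wx":0,"wy":0,"wz":0},{"dx":0,"dy":0,"dz":0,"wx":0,"wy":0,"wz":0}]'
python3 -m pendant '[{"dx":0,"dy":0,"dz":0,"wx":0,"wy":0,"wz":0},{"dx":0,"dy":0,"dz":0,"wx":0,"wy":0,"wz":0},{"dx":0,"dy":0,"dz":0,"wx":0,"wy":0,"wz":0},{"dx":-0.3,"dy":0,"dz":0,"wx":0,"wy":0,"wz":0},{"dx":-0.3,"dy":0,"dz":0,"wx":0,"wy":0,"wz":0},{"dx":-0.25,"dy":0,"dz":0,"wx":0,"wy":0,"wz":0},{"dx":0,"dy":0,"dz":0,"wx":0,"wy":0,"wz":0},{"dx":0,"dy":0,"dz":0,"wx":0,"wy":0,"wz":0}]' 0.4
python3 - <<'E'
from h import *
c=cap("wrist");crop(c,140,90,380,250,3,"pics/k.png")
c=cap("side");crop(c,220,60,350,180,5,"pics/k2.png")
E
```

```text
time_s: 7.85
eef_pos: [0.5163, -0.1998, 0.0111]
orientation: [0.35, 0.614, -0.35, 0.614]
contact_force: [-1.4, 0.3, 3.6]
width: 0.0187
time_s: 8.65
eef_pos: [0.5164, -0.1997, 0.0749]
orientation: [0.35, 0.614, -0.35, 0.615]
contact_force: [-0.5, 0.7, -0.2]
width: 0.0513
```

View pics/k.png

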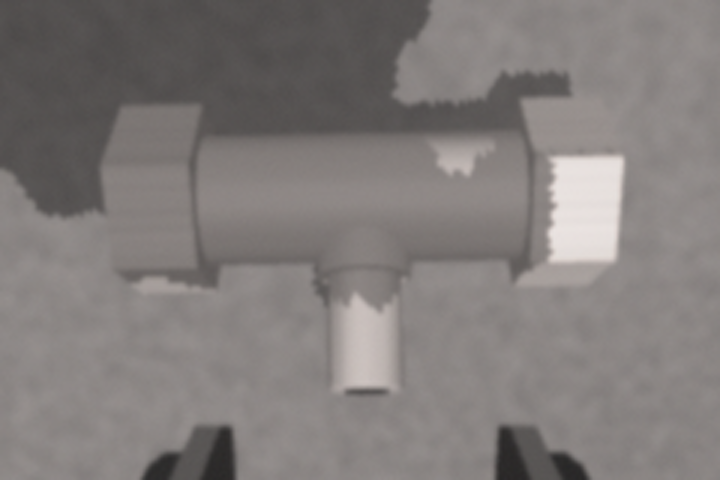

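View pics/k2.png

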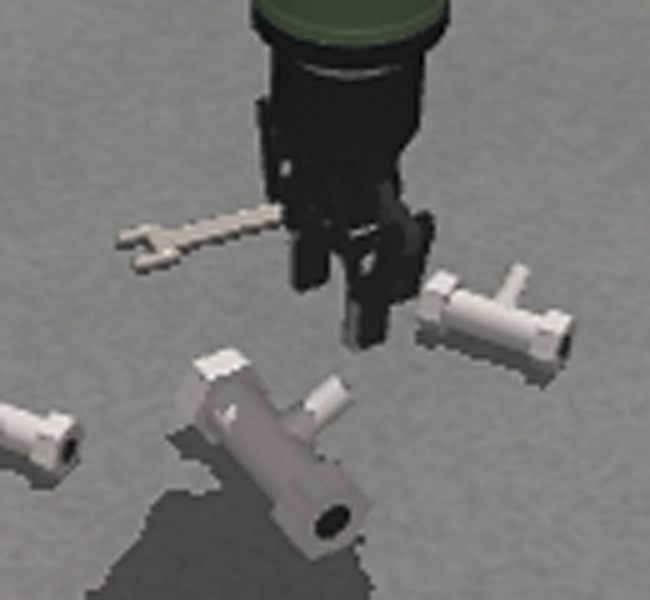

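```bash
python3 -m pendant '[{"dx":0.096,"dy":-0.167,"dz":0,"wx":0,"wy":0,"wz":0},{"dx":0,"dy":0,"dz":0,"wx":0,"wy":0,"wz":0.262},{"dx":0,"dy":0,"dz":0,"wx":0,"wy":0,"wz":0.262},{"dx":0,"dy":0,"dz":0,"wx":0,"wy":0,"wz":0.262},{"dx":0,"dy":0,"dz":0,"wx":0,"wy":0,"wz":0.261},{"dx":0,"dy":0,"dz":0,"wx":0,"wy":0,"wz":0},{"dx":0,"dy":0,"dz":0,"wx":0,"wy":0,"wz":0}]'
python3 - <<'E'
from h import *
c=cap("wrist");crop(c,140,90,380,250,3,"pics/l.png")
c=cap("side");crop(c,220,60,350,180,5,"pics/l2.png")
s=manip.sense();print(s["joint_positions"].round(2),s["eef_pos"])
for dm in(0,):
  g=.035;pv=np.array([-.0133,0]);P0=np.array([.0395,.046])-pv;r=np.hypot(*P0);a0=np.arctan2(P0[1],P0[0])
  prev=None
  for k in range(0,13):
    t=np.radians(30-5*k);a=a0+np.radians(5*k)
    P=pv+r*np.array([np.cos(a),np.sin(a)]);x=np.array([-np.sin(t),-np.cos(t)]);y=np.array([-np.cos(t),np.sin(t)])
    T=P+g*x
    if prev is not None:
      d=T-prev[0];print(k,"dx %.3f dy %.3f"%(d@prev[1]/.075,d@prev[2]/.075),T.round(4))
    prev=(T,x,y)
E
```

```text
time_s: 9.45
eef_pos: [0.5038, -0.2036, 0.0617]
orientation: [0.456, 0.548, -0.233, 0.661]
contact_force: [0.4, -0.5, 0.7]
width: 0.0511
[ 0.64  0.57 -0.22  2.08 -0.54  0.37 -0.07] [ 0.50532791 -0.20189825  0.06219384]
1 dx -0.025 dy 0.037 [0.0205 0.0187]
2 dx -0.025 dy 0.037 [0.0187 0.0216]
3 dx -0.025 dy 0.037 [0.0167 0.0243]
4 dx -0.025 dy 0.037 [0.0145 0.0268]
5 dx -0.025 dy 0.037 [0.0121 0.0291]
6 dx -0.025 dy 0.037 [0.0094 0.0312]
7 dx -0.025 dy 0.037 [0.0066 0.0331]
8 dx -0.025 dy 0.037 [0.0037 0.0347]
9 dx -0.025 dy 0.037 [0.0006 0.0361]
10 dx -0.025 dy 0.037 [-0.0026  0.0371]
11 dx -0.025 dy 0.037 [-0.0059  0.0379]
12 dx -0.025 dy 0.037 [-0.0092  0.0384]
```

View pics/l.png

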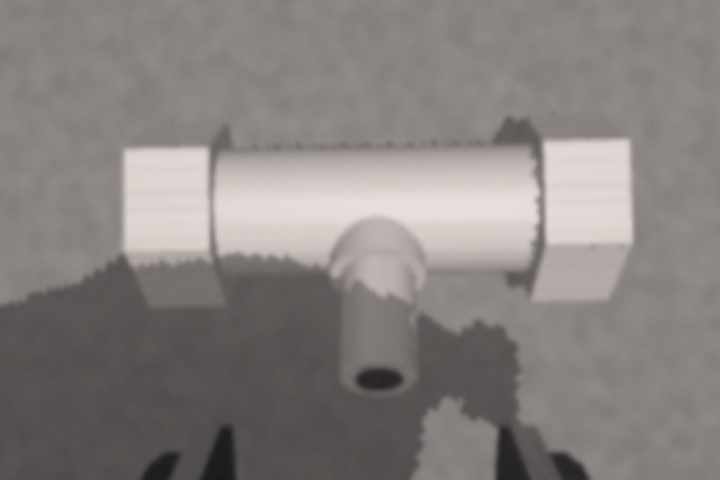

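View pics/l2.png

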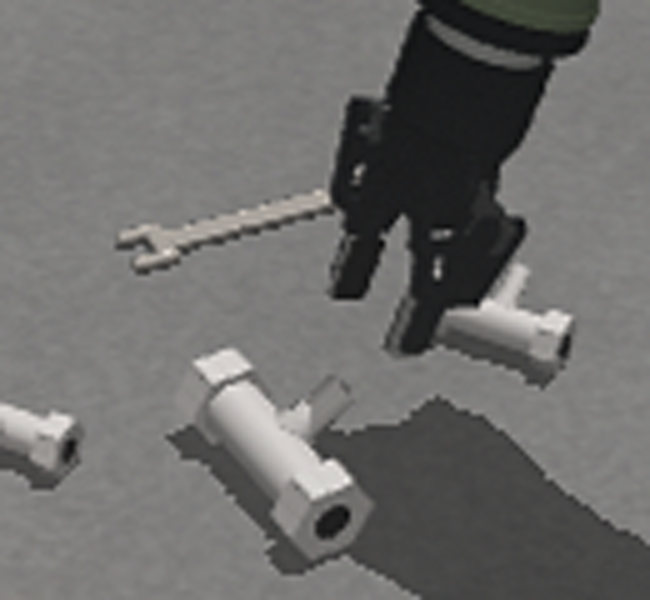

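```bash
cat >> h.py <<'E'
from scipy.spatial.transform import Rotation as Ro
m=np.array([.5503,-.1796]) # barrel axis ref: TCP(.5163,-.1998)=m+.0395u
u2=np.array([-.8584,-.513]);a2=np.array([.513,-.8584])
def st():
    s=manip.sense();p=s["eef_pos"];R=Ro.from_quat(s["orientation"]).as_matrix()
    d=p[:2]-m
    print("t",s["time_s"],"h %.4f a %.4f z %.4f"%(d@u2,d@a2,p[2]),"x",R[:,0].round(3),"zj",R[:,2].round(3),"F",s["contact_force"].round(1),"w %.4f"%s["width"])
    tx=R[:,0]; print("tilt",np.degrees(np.arctan2(-(tx[:2]@u2),-tx[2])))
E
python3 -m pendant '[{"dx":0,"dy":0,"dz":0,"wx":0,"wy":0,"wz":0},{"dx":0,"dy":0,"dz":0,"wx":0,"wy":0,"wz":0}]'; python3 -c "
from h import *
st()"
```

```text
time_s: 9.75
eef_pos: [0.5056, -0.2015, 0.0624]
orientation: [0.454, 0.549, -0.231, 0.663]
contact_force: [0.4, 0.4, 0.4]
width: 0.0513
t 9.75 h 0.0496 a -0.0042 z 0.0624 x [ 0.291  0.193 -0.937] zj [ 0.518 -0.856 -0.015] F [0.4 0.4 0.4] w 0.0513
tilt 20.43339491223378
```

```bash
python3 -m pendant '[{"dx":0,"dy":0,"dz":0.056,"wx":0,"wy":0,"wz":0.1},{"dx":0,"dy":0,"dz":0,"wx":0,"wy":0,"wz":0.1},{"dx":0,"dy":0,"dz":0,"wx":0,"wy":0,"wz":0},{"dx":0,"dy":0,"dz":0,"wx":0,"wy":0,"wz":0}]'; python3 -c "
from h import *
st();print(manip.sense()['joint_positions'].round(3))"
```

```text
time_s: 10.15
eef_pos: [0.5071, -0.2062, 0.0622]
orientation: [0.482, 0.525, -0.198, 0.673]
contact_force: [1.1, 0.6, 0.5]
width: 0.0515
t 10.15 h 0.0508 a 0.0007 z 0.0622 x [ 0.37   0.239 -0.898] zj [ 0.515 -0.857 -0.016] F [1.1 0.6 0.5] w 0.0515
tilt 26.13523688200866
[ 0.836  0.608 -0.396  2.1   -0.628  0.314  0.081]
```

```bash
python3 -m pendant '[{"dx":0.182,"dy":0.013,"dz":0,"wx":0,"wy":0,"wz":0},{"dx":0.182,"dy":0.013,"dz":0,"wx":0,"wy":0,"wz":0},{"dx":0.182,"dy":0.013,"dz":0,"wx":0,"wy":0,"wz":0},{"dx":0.182,"dy":0,"dz":0,"wx":0,"wy":0,"wz":0},{"dx":0,"dy":0,"dz":0,"wx":0,"wy":0,"wz":0},{"dx":0,"dy":0,"dz":0,"wx":0,"wy":0,"wz":0}]'; python3 - <<'E'
from h import *
st();print(manip.sense()['joint_positions'].round(3))
c=cap("wrist");crop(c,140,90,380,250,3,"pics/m.png")
E
```

```text
time_s: 10.75
eef_pos: [0.5294, -0.1915, 0.0141]
orientation: [0.482, 0.525, -0.198, 0.673]
contact_force: [-0.1, -0.4, 0.3]
width: 0.051
t 10.75 h 0.0240 a -0.0005 z 0.0141 x [ 0.37   0.24  -0.897] zj [ 0.515 -0.857 -0.017] F [-0.1 -0.4  0.3] w 0.0510
tilt 26.184538949302926
[ 0.809  0.721 -0.43   2.085 -0.655  0.202  0.108]
```

View pics/m.png

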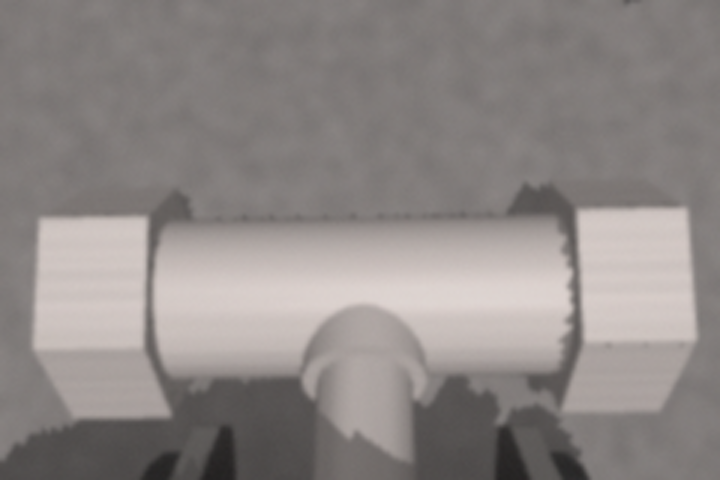

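```bash
python3 -m pendant '[{"dx":0,"dy":0,"dz":0,"wx":0,"wy":0,"wz":0},{"dx":0,"dy":0,"dz":0,"wx":0,"wy":0,"wz":0},{"dx":0,"dy":0,"dz":0,"wx":0,"wy":0,"wz":0},{"dx":0,"dy":0,"dz":0,"wx":0,"wy":0,"wz":0},{"dx":0,"dy":0,"dz":0,"wx":0,"wy":0,"wz":0}]' 1 40
python3 -m pendant '[{"dx":-0.015,"dy":0.0176,"dz":0,"wx":0,"wy":0,"wz":-0.0873},{"dx":-0.015,"dy":0.0176,"dz":0,"wx":0,"wy":0,"wz":-0.0873},{"dx":-0.015,"dy":0.0176,"dz":0,"wx":0,"wy":0,"wz":-0.0873},{"dx":-0.015,"dy":0.0176,"dz":0,"wx":0,"wy":0,"wz":-0.0873},{"dx":-0.015,"dy":0.0176,"dz":0,"wx":0,"wy":0,"wz":-0.0873},{"dx":-0.015,"dy":0.0176,"dz":0,"wx":0,"wy":0,"wz":-0.0873},{"dx":-0.015,"dy":0.0176,"dz":0,"wx":0,"wy":0,"wz":-0.0873},{"dx":-0.015,"dy":0.0176,"dz":0,"wx":0,"wy":0,"wz":-0.0873},{"dx":0,"dy":0,"dz":0,"wx":0,"wy":0,"wz":0}]'
python3 - <<'E'
from h import *
st();print(manip.sense()['joint_positions'].round(3))
c=cap("wrist");crop(c,140,90,380,250,3,"pics/n.png")
c=cap("side");crop(c,220,60,350,180,5,"pics/n2.png")
E
```

```text
time_s: 11.3
eef_pos: [0.5295, -0.1922, 0.0151]
orientation: [0.482, 0.524, -0.198, 0.673]
contact_force: [-3.4, -0.7, 6.1]
width: 0.0183
time_s: 12.2
eef_pos: [0.5366, -0.1881, 0.0274]
orientation: [0.383, 0.601, -0.312, 0.629]
contact_force: [-8.9, -3.4, 13.7]
width: 0.0185
t 12.2 h 0.0161 a 0.0002 z 0.0274 x [ 0.084  0.067 -0.994] zj [ 0.516 -0.856 -0.015] F [-8.9 -3.4 13.7] w 0.0185
tilt 6.101395156885078
[ 0.15   0.675  0.192  1.935 -0.43   0.52  -0.358]
```

View pics/n2.png

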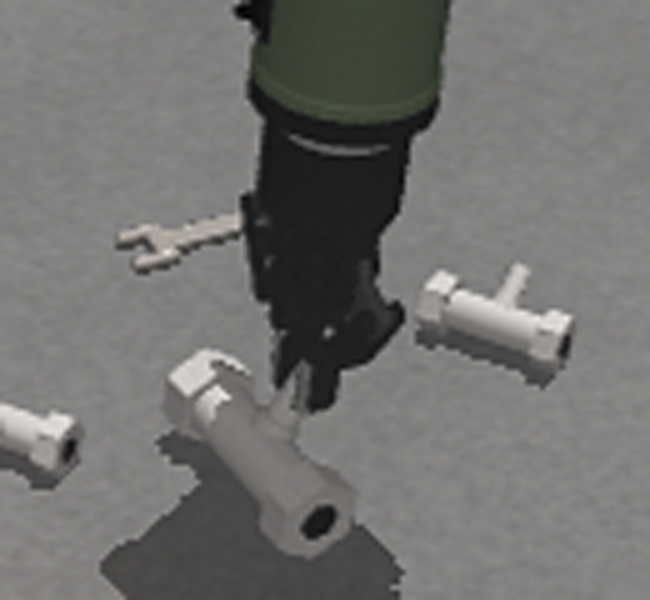

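View pics/n.png

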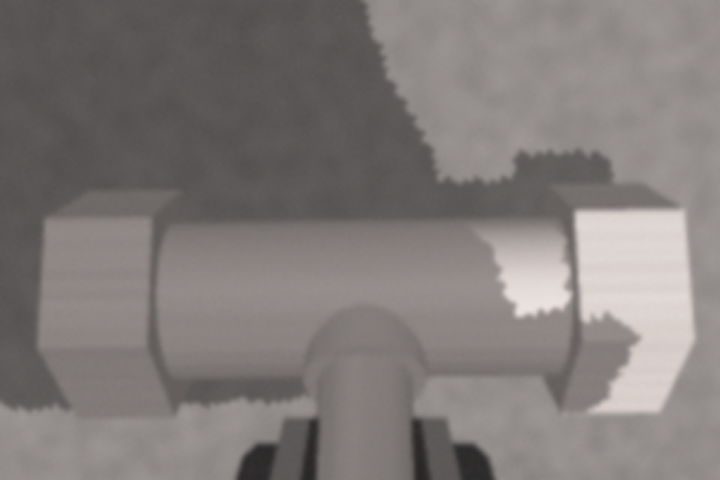

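```bash
python3 -m pendant '[{"dx":-0.03,"dy":0.0176,"dz":0,"wx":0,"wy":0,"wz":-0.0873},{"dx":-0.015,"dy":0.0176,"dz":0,"wx":0,"wy":0,"wz":-0.0873},{"dx":-0.015,"dy":0.0176,"dz":0,"wx":0,"wy":0,"wz":-0.0873},{"dx":-0.015,"dy":0.0176,"dz":0,"wx":0,"wy":0,"wz":-0.0873},{"dx":-0.015,"dy":0.0176,"dz":0,"wx":0,"wy":0,"wz":-0.0873},{"dx":-0.015,"dy":0.0176,"dz":0,"wx":0,"wy":0,"wz":-0.0873},{"dx":-0.015,"dy":0.0176,"dz":0,"wx":0,"wy":0,"wz":-0.0873},{"dx":-0.015,"dy":0.0176,"dz":0,"wx":0,"wy":0,"wz":-0.0873},{"dx":0,"dy":0,"dz":0,"wx":0,"wy":0,"wz":0}]'
python3 - <<'E'
from h import *
st();print(manip.sense()['joint_positions'].round(3))
c=cap("side");crop(c,220,60,350,180,5,"pics/o2.png")
E
```

```text
time_s: 13.2
eef_pos: [0.5459, -0.1819, 0.0359]
orientation: [0.273, 0.659, -0.416, 0.565]
contact_force: [-3.4, 1.4, 6.3]
width: 0.0179
t 13.2 h 0.0050 a -0.0003 z 0.0359 x [-0.214 -0.111 -0.971] zj [ 0.517 -0.856 -0.016] F [-3.4  1.4  6.3] w 0.0179
tilt -13.892891588465872
[-0.155  0.822  0.451  1.702 -0.227  0.88  -0.668]
```

View pics/o2.png

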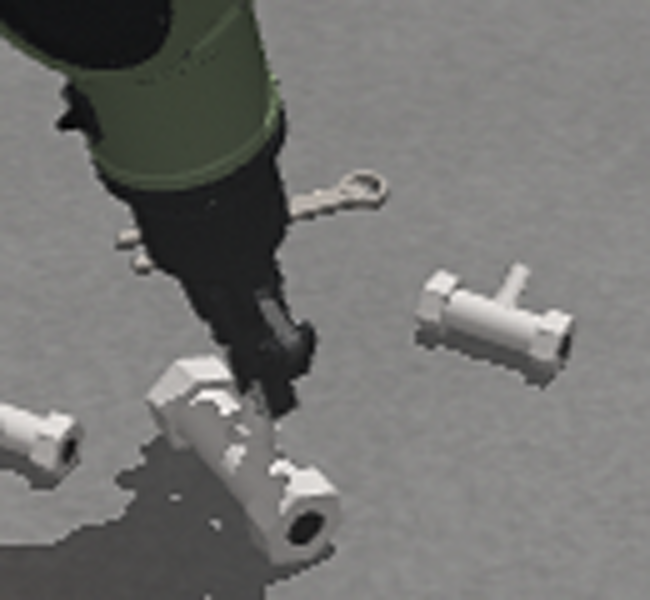

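```bash
python3 -m pendant '[{"dx":-0.02,"dy":0.0176,"dz":0,"wx":0,"wy":0,"wz":-0.0873},{"dx":-0.015,"dy":0.0176,"dz":0,"wx":0,"wy":0,"wz":-0.0873},{"dx":-0.015,"dy":0.0176,"dz":0,"wx":0,"wy":0,"wz":-0.0873},{"dx":-0.015,"dy":0.0176,"dz":0,"wx":0,"wy":0,"wz":-0.0873},{"dx":-0.015,"dy":0.0176,"dz":0,"wx":0,"wy":0,"wz":-0.0873},{"dx":-0.015,"dy":0.0176,"dz":0,"wx":0,"wy":0,"wz":-0.0873},{"dx":-0.015,"dy":0.0176,"dz":0,"wx":0,"wy":0,"wz":-0.0873},{"dx":-0.01,"dy":0.0176,"dz":0,"wx":0,"wy":0,"wz":-0.0873},{"dx":0,"dy":0,"dz":0,"wx":0,"wy":0,"wz":0}]'
python3 - <<'E'
from h import *
st();print(manip.sense()['joint_positions'].round(3))
c=cap("side");crop(c,220,60,350,180,5,"pics/p2.png")
c=cap("scene");crop(c,150,130,230,220,7,"pics/p3.png")
E
```

```text
time_s: 14.15
eef_pos: [0.556, -0.1755, 0.0404]
orientation: [0.154, 0.696, -0.508, 0.483]
contact_force: [-7.0, 5.1, 11.5]
width: 0.0179
t 14.15 h -0.0070 a -0.0006 z 0.0404 x [-0.486 -0.276 -0.829] zj [ 0.515 -0.857 -0.018] F [-7.   5.1 11.5] w 0.0179
tilt -33.99156766179152
[-0.268  1.033  0.54   1.42  -0.111  1.262 -0.815]
```

View pics/p2.png

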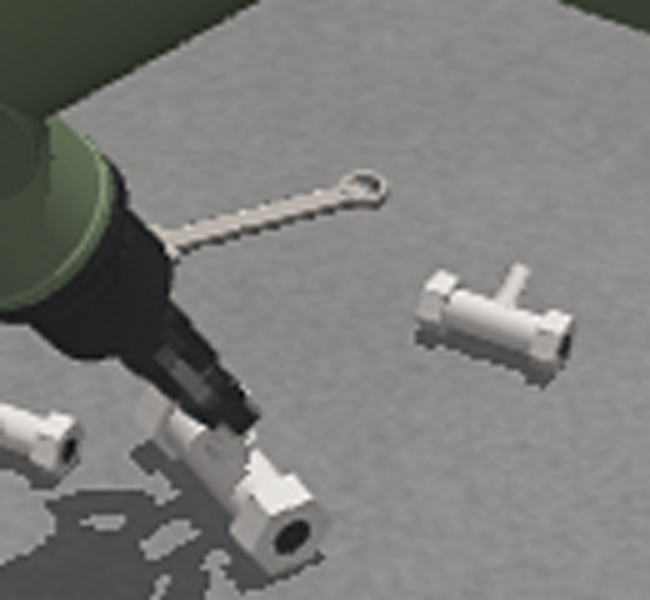

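View pics/p3.png

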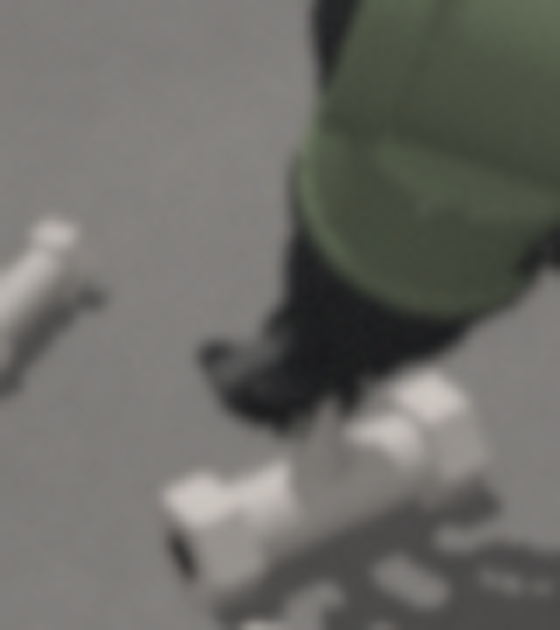

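```bash
python3 -m pendant '[{"dx":0,"dy":0,"dz":0,"wx":0,"wy":0,"wz":0},{"dx":0,"dy":0,"dz":0,"wx":0,"wy":0,"wz":0},{"dx":0,"dy":0,"dz":0,"wx":0,"wy":0,"wz":0},{"dx":0,"dy":0,"dz":0,"wx":0,"wy":0,"wz":0},{"dx":-0.25,"dy":0,"dz":0,"wx":0,"wy":0,"wz":0},{"dx":-0.3,"dy":0,"dz":0,"wx":0,"wy":0,"wz":0},{"dx":-0.3,"dy":0,"dz":0,"wx":0,"wy":0,"wz":0},{"dx":-0.3,"dy":0,"dz":0,"wx":0,"wy":0,"wz":0},{"dx":0,"dy":0,"dz":0,"wx":0,"wy":0,"wz":0}]' 0.4
python3 - <<'E'
from h import *
st();print(manip.sense()['joint_positions'].round(3))
c=cap("side");crop(c,220,60,350,180,5,"pics/q2.png")
c=cap("scene");crop(c,150,130,230,220,7,"pics/q3.png")
E
```

```text
time_s: 15.15
eef_pos: [0.6003, -0.1517, 0.1137]
orientation: [0.156, 0.695, -0.507, 0.485]
contact_force: [-0.2, -0.1, -0.3]
width: 0.0513
t 15.15 h -0.0572 a 0.0018 z 0.1137 x [-0.48  -0.276 -0.833] zj [ 0.517 -0.856 -0.014] F [-0.2 -0.1 -0.3] w 0.0513
tilt -33.63397509522772
[-0.282  0.996  0.559  1.263 -0.105  1.45  -0.824]
```

View pics/q2.png

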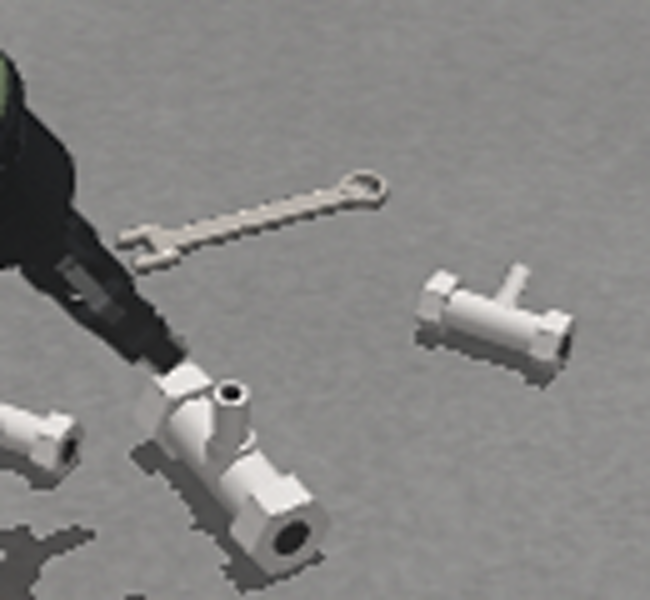

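View pics/q3.png

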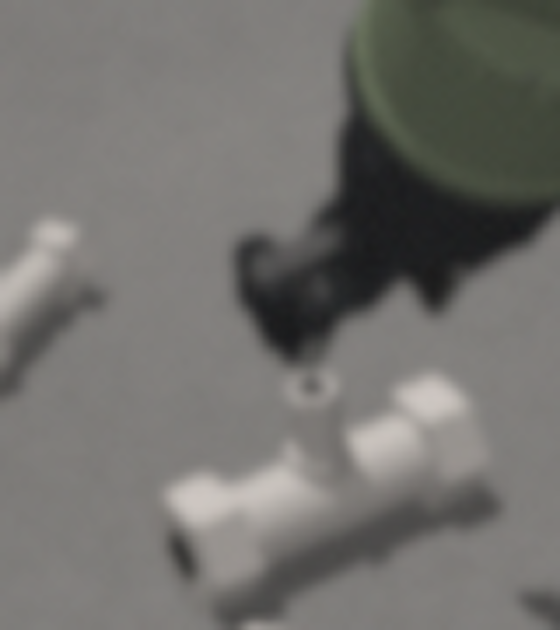

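```bash
python3 -m pendant '[{"dx":-0.2,"dy":0,"dz":0,"wx":0,"wy":0,"wz":0.14},{"dx":0,"dy":0,"dz":0,"wx":0,"wy":0,"wz":0.18},{"dx":0,"dy":0,"dz":0,"wx":0,"wy":0,"wz":0.18},{"dx":0,"dy":0,"dz":0,"wx":0,"wy":0,"wz":0.18},{"dx":0,"dy":0,"dz":0,"wx":0,"wy":0,"wz":0.18},{"dx":0,"dy":0,"dz":0,"wx":0,"wy":0,"wz":0.18},{"dx":0,"dy":0,"dz":0,"wx":0,"wy":0,"wz":0.13},{"dx":0,"dy":0,"dz":0,"wx":0,"wy":0,"wz":0},{"dx":0,"dy":0,"dz":0,"wx":0,"wy":0,"wz":0}]'
python3 - <<'E'
from h import *
st()
sd=cap("side");sc=cap("scene");s=manip.sense()
t,r=tri(sd,(220+231.5/5-.4,60+393.5/5-.4),sc,(150+313.5/7-.43,130+386.5/7-.43));print("stub top",t,r)
S=lambda x,y:((220+(x+.5)/5-.5),(60+(y+.5)/5-.5));C=lambda x,y:(150+(x+.5)/7-.5,130+(y+.5)/7-.5)
e1=onz(sd,S(292,537),.023);e2=onz(sc,C(182,552),.023);print(e1,e2,np.linalg.norm(e1-e2),(e1+e2)/2,np.degrees(np.arctan2(*(e2-e1)[1::-1])))
c=cap("wrist");crop(c,120,80,400,280,2,"pics/r.png")
R=Ro.from_quat(s["orientation"]).as_matrix();print(R.T@(t-s["eef_pos"]))
E
```

```text
time_s: 16.15
eef_pos: [0.605, -0.1483, 0.1239]
orientation: [0.349, 0.622, -0.348, 0.609]
contact_force: [-0.2, 0.1, 0.4]
width: 0.0509
t 16.15 h -0.0630 a 0.0012 z 0.1239 x [-0.015  0.011 -1.   ] zj [ 0.515 -0.857 -0.017] F [-0.2  0.1  0.4] w 0.0509
tilt -0.40644714800265247
stub top [ 0.57051837 -0.16634914  0.07418795] [np.float64(0.0009395828015087754), np.float64(0.0009395828015088394)]
[ 0.53669383 -0.10785198  0.023     ] [ 0.60551216 -0.22270614  0.023     ] 0.13389340003880248 [ 0.571103   -0.16527906  0.023     ] -59.07079576945669
[ 0.04978133 -0.03943465 -0.00126084]
```

View pics/r.png

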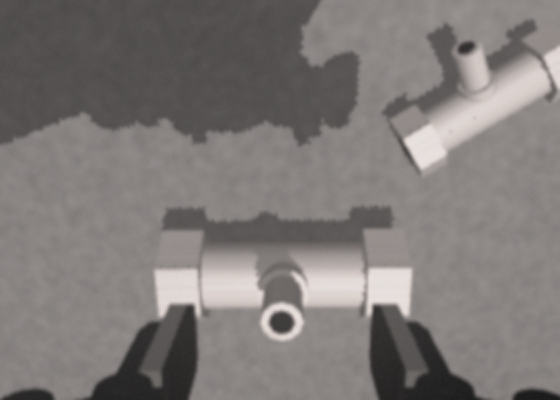

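```bash
python3 - <<'E'
from h import *
c=cap("wrist");s=manip.sense();R=Ro.from_quat(s["orientation"]).as_matrix()
p=onz(c,(260.8,240.8),.077);print(p,R.T@(p-s["eef_pos"]))
E
```

```text
[ 0.57305328 -0.16674416  0.077     ] [ 0.04690824 -0.03760451  0.00032581]
```

```bash
python3 -m pendant '[{"dx":0,"dy":-0.257,"dz":0,"wx":0,"wy":-0.034,"wz":0},{"dx":0,"dy":-0.256,"dz":0,"wx":0,"wy":0,"wz":0.01},{"dx":0,"dy":0,"dz":0,"wx":0,"wy":0,"wz":0},{"dx":0,"dy":0,"dz":0,"wx":0,"wy":0,"wz":0},{"dx":0.1,"dy":0,"dz":0,"wx":0,"wy":0,"wz":0},{"dx":0,"dy":0,"dz":0,"wx":0,"wy":0,"wz":0}]' 0.55
python3 - <<'E'
from h import *
st()
s=manip.sense();c=cap("wrist");crop(c,120,80,400,280,2,"pics/s.png")
print(s["eef_pos"]-[.5718,-.1665,0])
E
```

```text
time_s: 16.95
eef_pos: [0.5726, -0.1673, 0.1157]
orientation: [0.347, 0.616, -0.348, 0.615]
contact_force: [-0.1, -0.2, -0.2]
width: 0.0384
t 16.95 h -0.0254 a 0.0008 z 0.1157 x [-0.001 -0.001 -1.   ] zj [ 0.516 -0.856  0.   ] F [-0.1 -0.2 -0.2] w 0.0384
tilt -0.0809736897242329
[ 0.00075802 -0.00077739  0.11572265]
```

View pics/s.png

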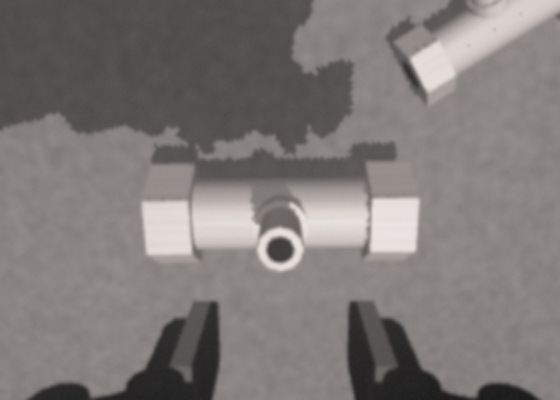

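```bash
python3 - <<'E'
from h import *
c=cap("wrist");s=manip.sense();R=Ro.from_quat(s["orientation"]).as_matrix()
p=onz(c,(120+140-.25,80+124.5-.25),.077);print(p,R.T@(p-s["eef_pos"]))
E
python3 -m pendant '[{"dx":0.24,"dy":0,"dz":0,"wx":0,"wy":0,"wz":0},{"dx":0.24,"dy":0,"dz":0,"wx":0,"wy":0,"wz":0},{"dx":0.24,"dy":0,"dz":0,"wx":0,"wy":0,"wz":0},{"dx":0.24,"dy":0,"dz":0,"wx":0,"wy":0,"wz":0},{"dx":0.24,"dy":0,"dz":0,"wx":0,"wy":0,"wz":0},{"dx":0,"dy":0,"dz":0,"wx":0,"wy":0,"wz":0},{"dx":0,"dy":0,"dz":0,"wx":0,"wy":0,"wz":0}]'
python3 -m pendant '[{"dx":0,"dy":0,"dz":0,"wx":0,"wy":0,"wz":0},{"dx":0,"dy":0,"dz":0,"wx":0,"wy":0,"wz":0},{"dx":0,"dy":0,"dz":0,"wx":0,"wy":0,"wz":0},{"dx":0,"dy":0,"dz":0,"wx":0,"wy":0,"wz":0},{"dx":0,"dy":0,"dz":0,"wx":0,"wy":0,"wz":0},{"dx":0,"dy":0,"dz":0,"wx":0,"wy":0,"wz":0}]' 1 60
python3 - <<'E'
from h import *
st()
c=cap("side");crop(c,220,60,350,180,5,"pics/t.png")
c=cap("wrist");crop(c,120,80,400,280,2,"pics/t2.png")
E
```

```text
[ 0.57285403 -0.16675773  0.077     ] [ 0.03947759  0.00075746 -0.00074725]
time_s: 17.75
eef_pos: [0.5726, -0.1683, 0.0273]
orientation: [0.348, 0.615, -0.348, 0.616]
contact_force: [-0.7, 0.9, 0.4]
width: 0.0384
time_s: 18.35
eef_pos: [0.5731, -0.1681, 0.0282]
orientation: [0.348, 0.615, -0.348, 0.616]
contact_force: [-1.8, 0.8, 6.6]
width: 0.018
t 18.35 h -0.0255 a 0.0018 z 0.0282 x [ 0.002 -0.001 -1.   ] zj [ 0.515 -0.857  0.002] F [-1.8  0.8  6.6] w 0.0180
tilt 0.052270182176194765
```

View pics/t.png

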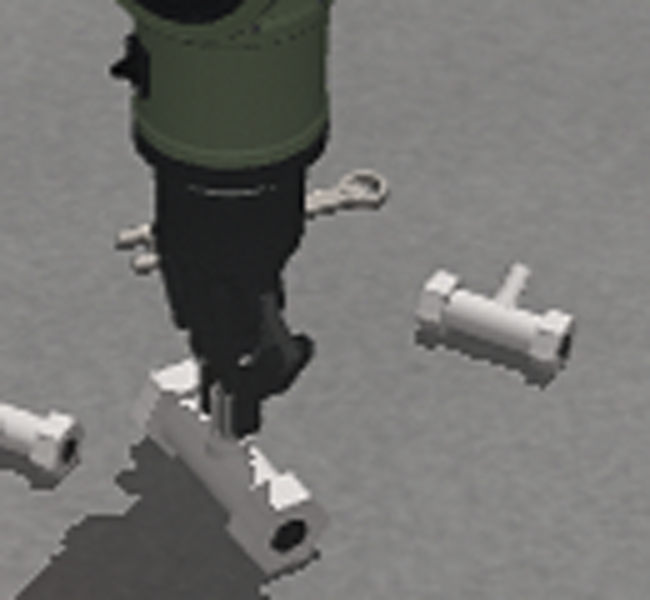

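View pics/t2.png

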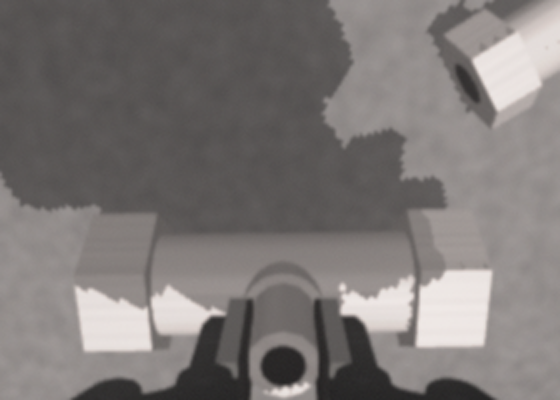

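```bash
python3 -m pendant '[{"dx":-0.2,"dy":0,"dz":0,"wx":0,"wy":0,"wz":0},{"dx":-0.3,"dy":0,"dz":0,"wx":0,"wy":0,"wz":0},{"dx":-0.3,"dy":0,"dz":0,"wx":0,"wy":0,"wz":0},{"dx":-0.3,"dy":0,"dz":0,"wx":0,"wy":0,"wz":0},{"dx":-0.26,"dy":0,"dz":0,"wx":0,"wy":0,"wz":0},{"dx":0,"dy":0,"dz":0,"wx":0,"wy":0,"wz":0}]'
python3 - <<'E'
from h import *
st()
c=cap("side");crop(c,220,60,350,180,5,"pics/u.png")
E
```

```text
time_s: 19.05
eef_pos: [0.5739, -0.1685, 0.1325]
orientation: [0.348, 0.614, -0.348, 0.617]
contact_force: [0.2, -0.1, -4.9]
width: 0.0178
t 19.05 h -0.0259 a 0.0026 z 0.1325 x [ 0.005 -0.002 -1.   ] zj [ 0.515 -0.857  0.004] F [ 0.2 -0.1 -4.9] w 0.0178
tilt 0.18689989357044118
```

View pics/u.png

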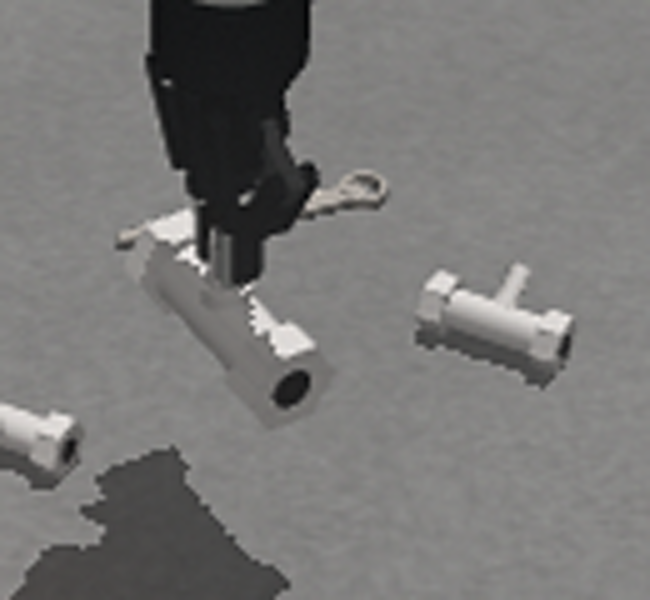

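Lifted and upright, with about 0.4 kg showing at the wrist. Next I'll carry it over.

```bash
python3 -m pendant '[{"dx":0,"dy":0.1,"dz":-0.2,"wx":0,"wy":0,"wz":0},{"dx":0,"dy":0.179,"dz":-0.382,"wx":0,"wy":0,"wz":0},{"dx":0,"dy":0.179,"dz":-0.382,"wx":0,"wy":0,"wz":0},{"dx":0,"dy":0.179,"dz":-0.382,"wx":0,"wy":0,"wz":0},{"dx":0,"dy":0.179,"dz":-0.382,"wx":0,"wy":0,"wz":0},{"dx":0,"dy":0.179,"dz":-0.382,"wx":0,"wy":0,"wz":0},{"dx":0,"dy":0.179,"dz":-0.382,"wx":0,"wy":0,"wz":0},{"dx":0,"dy":0.179,"dz":-0.382,"wx":0,"wy":0,"wz":0},{"dx":0,"dy":0.179,"dz":-0.382,"wx":0,"wy":0,"wz":0},{"dx":0,"dy":0.179,"dz":-0.382,"wx":0,"wy":0,"wz":0}]'
python3 -m pendant '[{"dx":0,"dy":0.179,"dz":-0.382,"wx":0,"wy":0,"wz":0},{"dx":0,"dy":0.179,"dz":-0.382,"wx":0,"wy":0,"wz":0},{"dx":0,"dy":0.06,"dz":-0.15,"wx":-0.2,"wy":0,"wz":0},{"dx":0,"dy":0,"dz":0,"wx":-0.25,"wy":0,"wz":0},{"dx":0,"dy":0,"dz":0,"wx":-0.25,"wy":0,"wz":0},{"dx":0,"dy":0,"dz":0,"wx":-0.25,"wy":0,"wz":0},{"dx":0,"dy":0,"dz":0,"wx":-0.25,"wy":0,"wz":0},{"dx":0,"dy":0,"dz":0,"wx":-0.25,"wy":0,"wz":0},{"dx":0,"dy":0,"dz":0,"wx":-0.232,"wy":0,"wz":0},{"dx":0,"dy":0,"dz":0,"wx":0,"wy":0,"wz":0}]'
python3 - <<'E'
from h import *
st();print(manip.sense()["joint_positions"].round(2))
for n in("wrist","side","scene"):
  c=cap(n); cv2.imwrite(f"pics/v_{n}.png",c["pixels"][:,:,::-1])
c=cap("side");crop(c,190,160,350,310,5,"pics/v2.png")
E
```

```text
time_s: 20.1
eef_pos: [0.5411, 0.1331, 0.128]
orientation: [0.347, 0.615, -0.349, 0.616]
contact_force: [0.4, -0.1, -3.1]
width: 0.0178
time_s: 21.1
eef_pos: [0.533, 0.2065, 0.1279]
orientation: [0.065, 0.704, -0.066, 0.704]
contact_force: [0.3, -0.1, -2.6]
width: 0.018
t 21.1 h -0.1832 a -0.3403 z 0.1279 x [-0.001 -0.001 -1.   ] zj [ 0.983 -0.186 -0.   ] F [ 0.3 -0.1 -2.6] w 0.0180
tilt -0.07790651314709354
[-0.63  0.54  0.22  1.82 -0.15  0.79 -0.52]
```

View pics/v2.png

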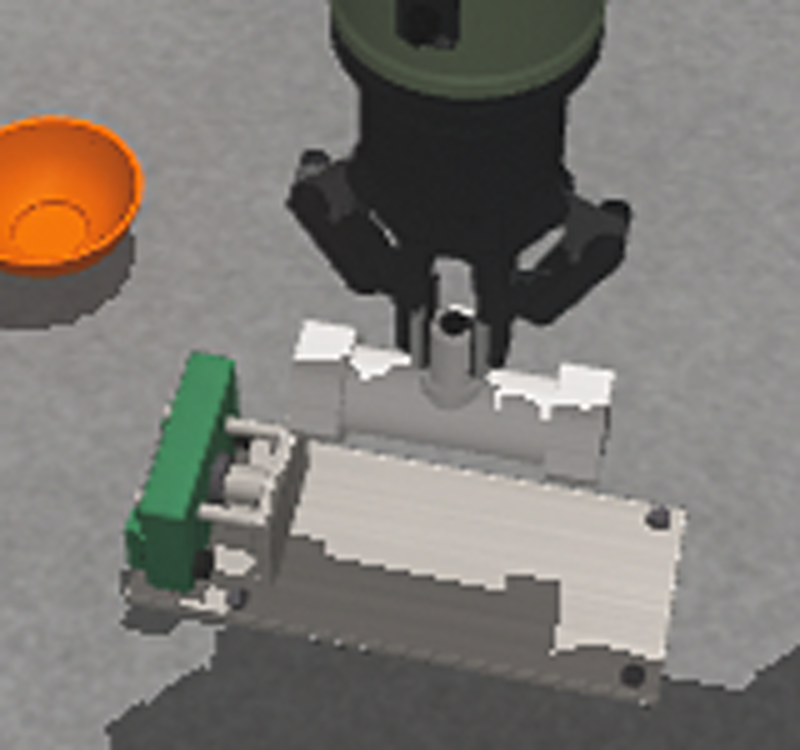

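View pics/v_wrist.png

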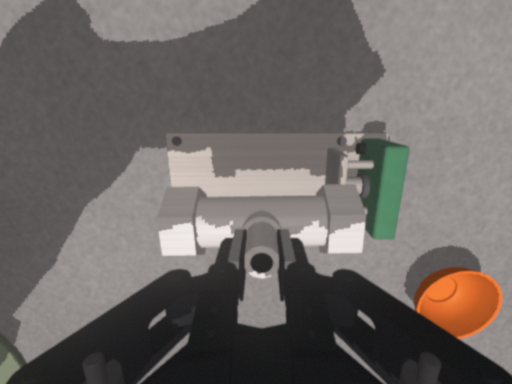

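View pics/v_scene.png

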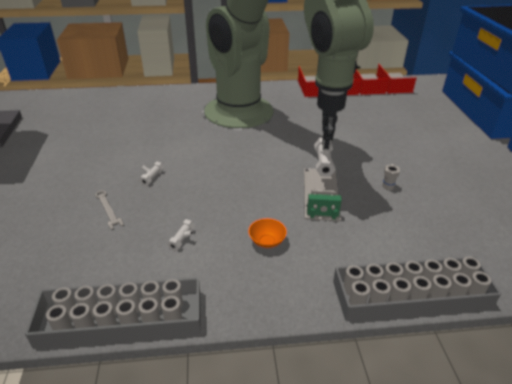

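```bash
python3 - <<'E'
from h import *
im=cv2.imread("pics/v_wrist.png");cv2.imwrite("pics/w.png",cv2.resize(im[120:270,150:420],None,fx=2.9,fy=2.9,interpolation=cv2.INTER_CUBIC))
sd=cap("side");w=cap("wrist")
V=lambda x,y:(190+(x+.5)/5-.5,160+(y+.5)/5-.5)
a=onz(sd,V(657,700),.008);b=onz(sd,V(686,508),.008);d=onz(sd,V(120,605),.008)
print(a,b,np.linalg.norm(a-b),d)
p=onz(w,(167,134),.008);q=onz(w,(390,134),.008);print(p,q,np.linalg.norm(p-q))
E
```

```text
[0.44036988 0.27959397 0.008     ] [0.42195667 0.1803826  0.008     ] 0.10090560927381804 [0.67678473 0.24041508 0.008     ]
[0.44400769 0.2751482  0.008     ] [0.6790185  0.22996551 0.008     ] 0.23931476326194062
```

View pics/w.png

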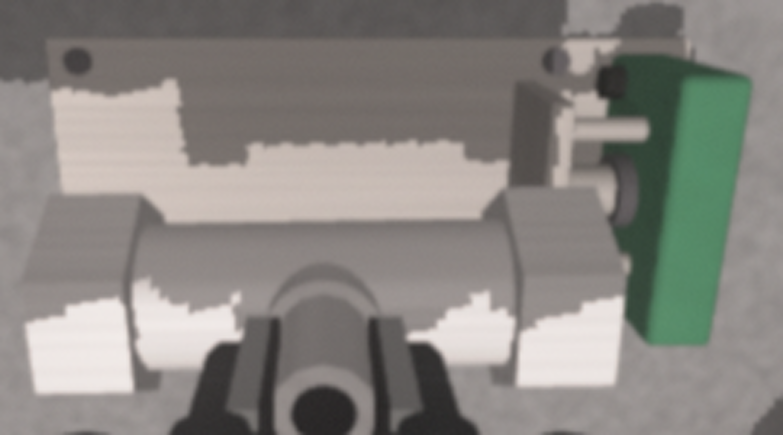

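```bash
python3 -m pendant '[{"dx":0.2,"dy":0.027,"dz":0,"wx":0,"wy":0,"wz":0},{"dx":0.25,"dy":0,"dz":0,"wx":0,"wy":0,"wz":0},{"dx":0.25,"dy":0,"dz":0,"wx":0,"wy":0,"wz":0},{"dx":0.2,"dy":0,"dz":0,"wx":0,"wy":0,"wz":0},{"dx":0.15,"dy":0,"dz":0,"wx":0,"wy":0,"wz":0},{"dx":0,"dy":0,"dz":0,"wx":0,"wy":0,"wz":0}]'
python3 - <<'E'
from h import *
st()
c=cap("side");crop(c,210,215,340,305,6,"pics/x.png")
c=cap("wrist");crop(c,120,60,420,260,2.6,"pics/x2.png")
E
```

```text
time_s: 22.0
eef_pos: [0.533, 0.2084, 0.0481]
orientation: [0.066, 0.705, -0.067, 0.703]
contact_force: [0.2, 0.7, -3.2]
width: 0.018
t 22.0 h -0.1842 a -0.3419 z 0.0481 x [-0.002 -0.002 -1.   ] zj [ 0.982 -0.187 -0.001] F [ 0.2  0.7 -3.2] w 0.0180
tilt -0.15538808696804826
```

View pics/x.png

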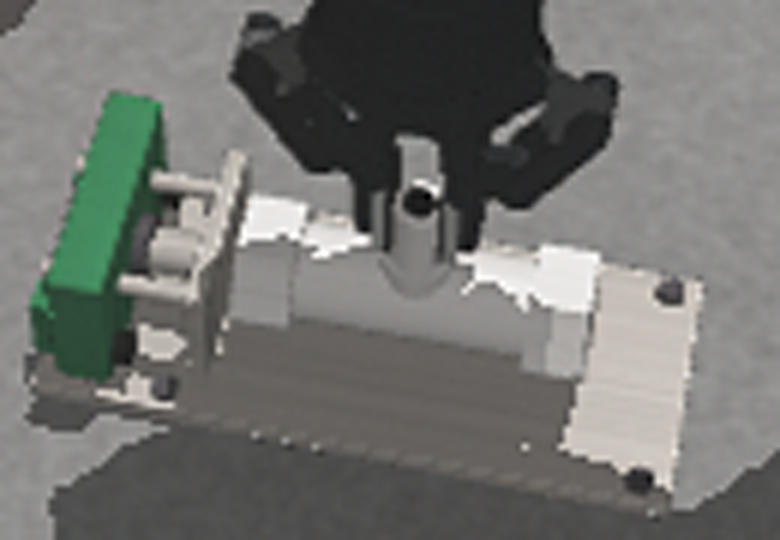

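View pics/x2.png

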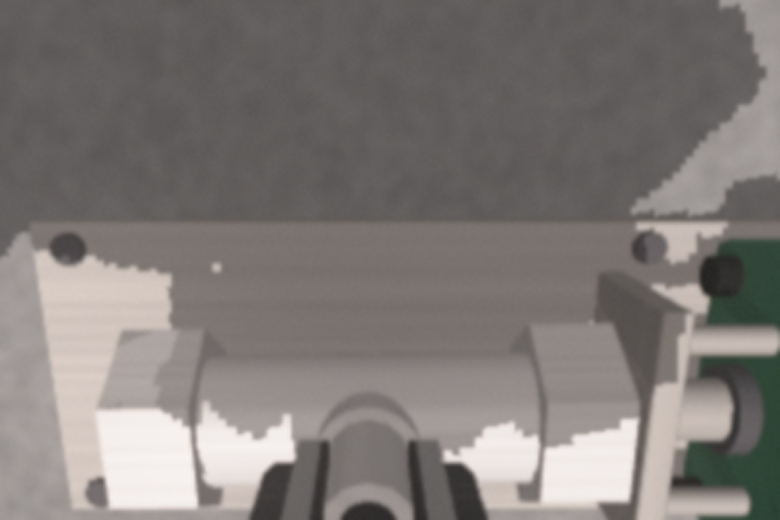

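```bash
python3 - <<'E'
from h import *
w=cap("wrist");sd=cap("side");s=manip.sense()
X=lambda x,y:(120+(x+.5)/2.6-.5,60+(y+.5)/2.6-.5)
Y=lambda x,y:(210+(x+.5)/6-.5,215+(y+.5)/6-.5)
f=np.array([.982,-.1888,0]);n=np.array([.1888,.982,0])
def pr(nm,p): print(nm,"f %.4f n %.4f"%((p-s["eef_pos"])@f,(p-s["eef_pos"])@n),p.round(4))
pr("edge",onz(w,X(370,222),.008)); pr("corner",onz(w,X(32,222),.008))
for zz in(.066,): 
  pr("top edge L",onz(w,X(148,408),zz));pr("top edge R",onz(w,X(590,402),zz));pr("front top",onz(w,X(638,402),zz));pr("rear top",onz(w,X(98,408),zz))
pr("vertL",onz(w,X(165,331),.043));pr("vertR",onz(w,X(570,325),.043))
pr("pad top +y",onz(w,X(667,318),.059));pr("pad top mid",onz(w,X(652,430),.059))
# side
pr("S bedcorner -y",onz(sd,Y(705,288),.008));pr("S bedcorner +y",onz(sd,Y(672,512),.008))
pr("S tee rear top +y",onz(sd,Y(590,312),.066));pr("S tee front top+y",onz(sd,Y(245,240),.066))
pr("S pad top +y",onz(sd,Y(205,300),.059));pr("S pad top -y",onz(sd,Y(248,152),.059))
pr("S stub",onz(sd,Y(421,200),.097))
E
```

```text
edge f 0.0009 n 0.0487 [0.5444 0.2566 0.008 ]
corner f -0.1021 n 0.0485 [0.4432 0.2758 0.008 ]
top edge L f -0.0525 n 0.0120 [0.485  0.2306 0.066 ]
top edge R f 0.0536 n 0.0137 [0.5895 0.2123 0.066 ]
front top f 0.0651 n 0.0137 [0.6008 0.2101 0.066 ]
rear top f -0.0646 n 0.0120 [0.4732 0.2328 0.066 ]
vertL f -0.0538 n 0.0244 [0.486  0.2431 0.043 ]
vertR f 0.0541 n 0.0263 [0.5923 0.2245 0.043 ]
pad top +y f 0.0724 n 0.0327 [0.6115 0.2274 0.059 ]
pad top mid f 0.0725 n 0.0032 [0.6061 0.1983 0.059 ]
S bedcorner -y f -0.1061 n -0.0456 [0.4215 0.1841 0.008 ]
S bedcorner +y f -0.1069 n 0.0522 [0.4392 0.2803 0.008 ]
S tee rear top +y f -0.0671 n 0.0134 [0.4709 0.2347 0.066 ]
S tee front top+y f 0.0597 n 0.0105 [0.5949 0.2079 0.066 ]
S pad top +y f 0.0689 n 0.0343 [0.6084 0.2296 0.059 ]
S pad top -y f 0.0693 n -0.0331 [0.5961 0.1633 0.059 ]
S stub f -0.0027 n 0.0009 [0.5318 0.2103 0.097 ]
```

```bash
python3 -m pendant '[{"dx":0.05,"dy":0,"dz":0,"wx":0.03,"wy":0,"wz":0},{"dx":0.05,"dy":0,"dz":0,"wx":0,"wy":0,"wz":0},{"dx":0.04,"dy":0,"dz":0,"wx":0,"wy":0,"wz":0},{"dx":0.015,"dy":0,"dz":0,"wx":0,"wy":0,"wz":0},{"dx":0,"dy":0,"dz":0,"wx":0,"wy":0,"wz":0},{"dx":0,"dy":0,"dz":0,"wx":0,"wy":0,"wz":0}]'
```

```text
time_s: 22.8
eef_pos: [0.5339, 0.2087, 0.0382]
orientation: [0.071, 0.703, -0.072, 0.704]
contact_force: [1.0, 1.0, -3.7]
width: 0.0176
```

```bash
python3 -m pendant '[{"dx":0.015,"dy":0,"dz":0,"wx":0,"wy":0,"wz":0},{"dx":0.015,"dy":0,"dz":0,"wx":0,"wy":0,"wz":0},{"dx":0,"dy":0,"dz":0,"wx":0,"wy":0,"wz":0},{"dx":0,"dy":0,"dz":0,"wx":0,"wy":0,"wz":0}]'
```

```text
time_s: 23.2
eef_pos: [0.5339, 0.2087, 0.0362]
orientation: [0.071, 0.703, -0.072, 0.704]
contact_force: [-2.2, -0.2, 6.1]
width: 0.0181
```

```bash
python3 -m pendant '[{"dx":-0.02,"dy":0,"dz":0,"wx":0,"wy":0,"wz":0},{"dx":0,"dy":0,"dz":0,"wx":0,"wy":0,"wz":0},{"dx":0,"dy":0,"dz":0,"wx":0,"wy":0,"wz":0},{"dx":0,"dy":0,"dz":0,"wx":0,"wy":0,"wz":0},{"dx":-0.3,"dy":0,"dz":0,"wx":0,"wy":0,"wz":0},{"dx":-0.35,"dy":0,"dz":0,"wx":0,"wy":0,"wz":0},{"dx":-0.35,"dy":0,"dz":0,"wx":0,"wy":0,"wz":0},{"dx":-0.35,"dy":0,"dz":0,"wx":0,"wy":0,"wz":0},{"dx":0,"dy":0,"dz":0,"wx":0,"wy":0,"wz":0},{"dx":0,"dy":0,"dz":0,"wx":0,"wy":0,"wz":0}]' 0.4
python3 - <<'E'
from h import *
st()
c=cap("side");crop(c,210,215,340,305,6,"pics/y.png")
c=cap("wrist");crop(c,120,60,420,260,2.6,"pics/y2.png")
E
```

```text
time_s: 24.2
eef_pos: [0.5339, 0.209, 0.1389]
orientation: [0.072, 0.703, -0.072, 0.704]
contact_force: [0.5, 0.9, -0.3]
width: 0.0512
t 24.2 h -0.1853 a -0.3420 z 0.1389 x [ 0.001 -0.001 -1.   ] zj [ 0.979 -0.202  0.001] F [ 0.5  0.9 -0.3] w 0.0512
tilt 0.031855467984624825
```

View pics/y.png

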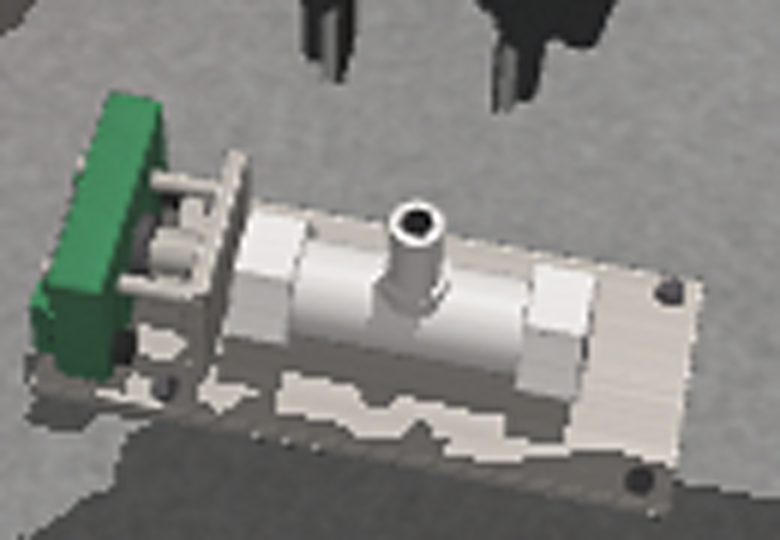

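View pics/y2.png

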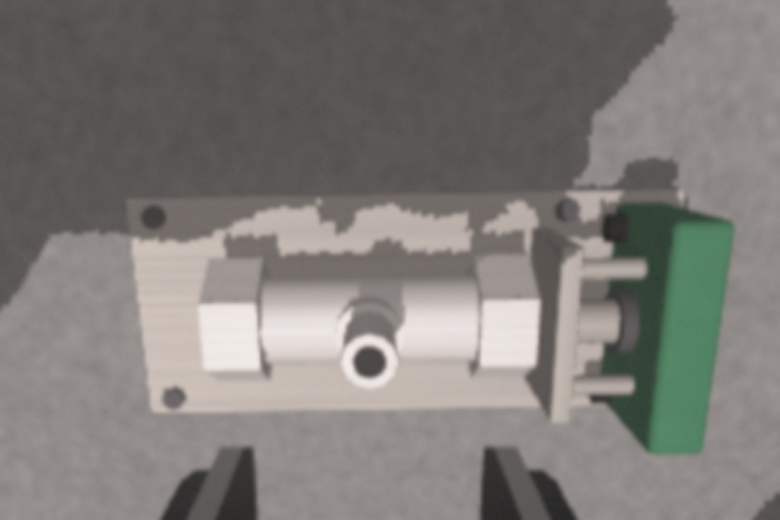

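```bash
python3 - <<'E'
from h import *
w=cap("wrist");sd=cap("side");s=manip.sense()
X=lambda x,y:(120+(x+.5)/2.6-.5,60+(y+.5)/2.6-.5)
Y=lambda x,y:(210+(x+.5)/6-.5,215+(y+.5)/6-.5)
o=np.array([.5328,.2071,0]);f=np.array([.982,-.1888,0]);n=np.array([.1888,.982,0])
def pr(nm,p): print(nm,"f %.4f n %.4f"%((p-o)@f,(p-o)@n))
def L(cam,F,items):
  for nm,x,y,z in items: pr(nm,onz(cam,F(x,y),z))
L(w,X,[("bed +y open",128,200,.008),("bed +y far",690,190,.008),("bed -y open",152,411,.008),("bed -y",545,406,.008),
("R top flat +y",203,303,.054),("R top flat -y",205,370,.054),("F +y",540,297,.054),("F -y",537,366,.054),("stub",370,362,.085),("pad top front +y",565,252,.059),("pad top front -y",552,420,.059)])
print("side")
L(sd,Y,[("bed -y",705,288,.008),("bed +y",672,512,.008),("rear top -y",596,272,.054),("rear top +y",584,330,.054),("front top -y",253,210,.054),("front top +y",238,272,.054),("stub",417,222,.085),("pad -y",248,152,.059),("pad +y",205,300,.059)])
E
```

```text
bed +y open f -0.1013 n 0.0494
bed +y far f 0.1384 n 0.0506
bed -y open f -0.1017 n -0.0484
bed -y f 0.0833 n -0.0481
R top flat +y f -0.0616 n 0.0153
R top flat -y f -0.0631 n -0.0117
F +y f 0.0659 n 0.0160
F -y f 0.0665 n -0.0116
stub f 0.0015 n 0.0016
pad top front +y f 0.0727 n 0.0339
pad top front -y f 0.0725 n -0.0324
side
bed -y f -0.1049 n -0.0436
bed +y f -0.1058 n 0.0542
rear top -y f -0.0650 n -0.0101
rear top +y f -0.0646 n 0.0154
front top -y f 0.0633 n -0.0092
front top +y f 0.0622 n 0.0188
stub f -0.0007 n 0.0042
pad -y f 0.0704 n -0.0311
pad +y f 0.0700 n 0.0364
```

```bash
python3 -m pendant '[{"dx":0,"dy":-0.025,"dz":-0.42,"wx":0,"wy":0,"wz":0},{"dx":0,"dy":0,"dz":-0.42,"wx":0,"wy":0,"wz":0},{"dx":0,"dy":0,"dz":-0.42,"wx":0,"wy":0,"wz":0},{"dx":0,"dy":0,"dz":0,"wx":-0.244,"wy":0,"wz":0},{"dx":0,"dy":0,"dz":0,"wx":-0.244,"wy":0,"wz":0},{"dx":0,"dy":0,"dz":0,"wx":-0.244,"wy":0,"wz":0},{"dx":0,"dy":0,"dz":0,"wx":-0.244,"wy":0,"wz":0},{"dx":0,"dy":0,"dz":0,"wx":-0.244,"wy":0,"wz":0},{"dx":0,"dy":0,"dz":0,"wx":-0.244,"wy":0,"wz":0},{"dx":0,"dy":0,"dz":0,"wx":-0.244,"wy":0,"wz":0}]' 0.83
python3 -m pendant '[{"dx":0,"dy":0,"dz":0,"wx":-0.244,"wy":0,"wz":0},{"dx":0,"dy":0,"dz":0,"wx":-0.244,"wy":0,"wz":0},{"dx":0,"dy":0,"dz":0,"wx":-0.244,"wy":0,"wz":0},{"dx":0,"dy":0,"dz":0,"wx":-0.244,"wy":0,"wz":0},{"dx":0,"dy":0,"dz":0,"wx":-0.244,"wy":0,"wz":0},{"dx":0,"dy":0,"dz":0,"wx":-0.24,"wy":0,"wz":0},{"dx":0,"dy":0,"dz":0,"wx":0,"wy":0,"wz":0},{"dx":0,"dy":0,"dz":0,"wx":0,"wy":0,"wz":0}]'
python3 - <<'E'
from h import *
st();s=manip.sense();print(s["joint_positions"].round(2))
o=np.array([.5328,.2071,0]);f=np.array([.982,-.1888,0]);n=np.array([.1888,.982,0]);R=Ro.from_quat(s["orientation"]).as_matrix()
print((s["eef_pos"]-o)@f,(s["eef_pos"]-o)@n,"zhead",np.degrees(np.arctan2(R[1,2],R[0,2])))
c=cap("wrist"); cv2.imwrite("pics/z.png",c["pixels"][:,:,::-1])
E
```

```text
time_s: 25.4
eef_pos: [0.4406, 0.2259, 0.138]
orientation: [-0.228, 0.67, 0.227, 0.669]
contact_force: [-0.6, -0.4, -0.6]
width: 0.0144
time_s: 26.2
eef_pos: [0.4408, 0.2258, 0.1382]
orientation: [-0.449, 0.547, 0.449, 0.546]
contact_force: [0.5, 0.4, -0.6]
width: 0.0145
t 26.2 h -0.1140 a -0.4042 z 0.1382 x [-0.    -0.001 -1.   ] zj [ 0.193  0.981 -0.001] F [ 0.5  0.4 -0.6] w 0.0145
tilt -0.05366152780352473
[-0.46  0.41 -0.18  1.99  0.1   0.74  0.68]
-0.09388336428141268 0.0010254516263027687 zhead 78.870732974674
```

View pics/z.png

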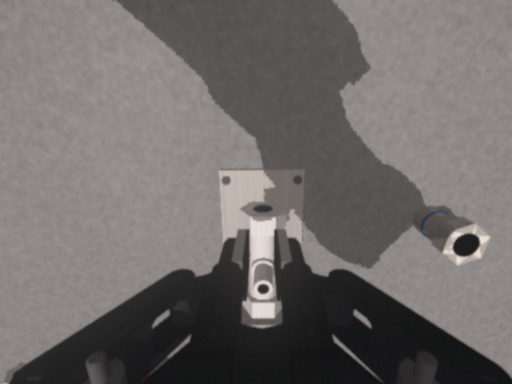

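```bash
python3 -m pendant '[{"dx":0.3,"dy":0,"dz":0.01,"wx":0,"wy":0,"wz":0},{"dx":0.35,"dy":0,"dz":0,"wx":0,"wy":0,"wz":0},{"dx":0.35,"dy":0,"dz":0,"wx":0,"wy":0,"wz":0},{"dx":0.35,"dy":0,"dz":0,"wx":0,"wy":0,"wz":0},{"dx":0.3,"dy":0,"dz":0,"wx":0,"wy":0,"wz":0},{"dx":0.18,"dy":0,"dz":0,"wx":0,"wy":0,"wz":0},{"dx":0,"dy":0,"dz":0,"wx":0,"wy":0,"wz":0},{"dx":0,"dy":0,"dz":0,"wx":0,"wy":0,"wz":0}]'
python3 - <<'E'
from h import *
st()
c=cap("side");crop(c,210,185,340,305,6,"pics/aa.png")
E
```

```text
time_s: 27.05
eef_pos: [0.4412, 0.2268, 0.0018]
orientation: [-0.451, 0.546, 0.45, 0.545]
contact_force: [-1.2, 0.1, 0.6]
width: 0.0145
t 27.05 h -0.1148 a -0.4048 z 0.0018 x [ 0.001 -0.001 -1.   ] zj [ 0.19   0.982 -0.001] F [-1.2  0.1  0.6] w 0.0145
tilt -0.009578376704441022
```

View pics/aa.png

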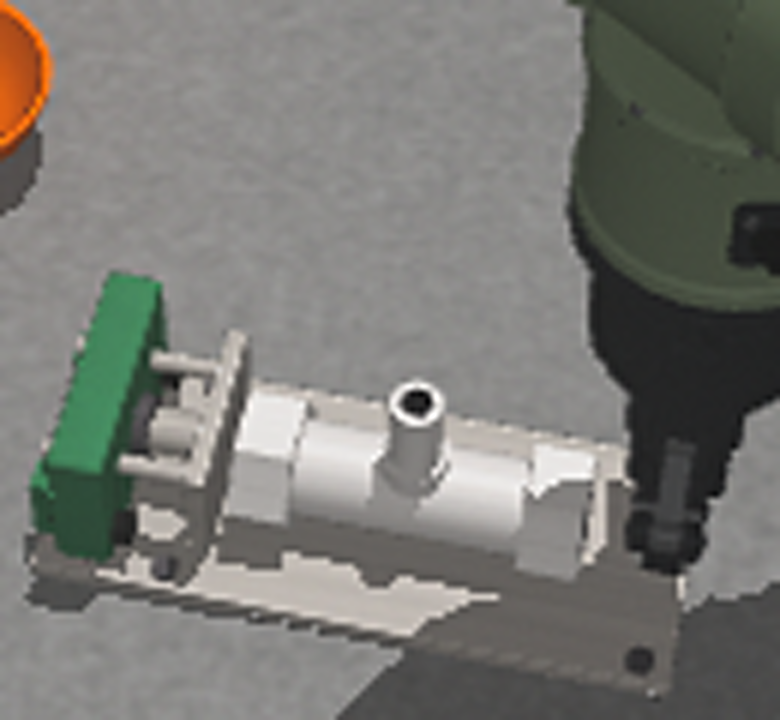

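```bash
python3 -m pendant '[{"dx":0,"dy":-0.1,"dz":0,"wx":0,"wy":0,"wz":0},{"dx":0,"dy":-0.1,"dz":0,"wx":0,"wy":0,"wz":0},{"dx":0,"dy":0,"dz":0,"wx":0,"wy":0,"wz":0},{"dx":0,"dy":0,"dz":0,"wx":0,"wy":0,"wz":0}]'
python3 -m pendant '[{"dx":0,"dy":-0.04,"dz":0,"wx":0,"wy":0,"wz":0},{"dx":0,"dy":-0.04,"dz":0,"wx":0,"wy":0,"wz":0},{"dx":0,"dy":0,"dz":0,"wx":0,"wy":0,"wz":0},{"dx":0,"dy":0,"dz":0,"wx":0,"wy":0,"wz":0}]'
python3 - <<'E'
from h import *
st()
c=cap("side");crop(c,210,185,340,305,6,"pics/ab.png")
E
```

```text
time_s: 27.5
eef_pos: [0.4561, 0.2237, 0.0015]
orientation: [-0.45, 0.545, 0.45, 0.545]
contact_force: [-0.3, -0.1, -0.3]
width: 0.0142
time_s: 27.9
eef_pos: [0.4618, 0.2227, 0.0013]
orientation: [-0.451, 0.545, 0.45, 0.545]
contact_force: [0.3, -0.6, -0.6]
width: 0.0144
t 27.9 h -0.1304 a -0.3907 z 0.0013 x [ 0.    -0.001 -1.   ] zj [ 0.189  0.982 -0.001] F [ 0.3 -0.6 -0.6] w 0.0144
tilt -0.010484159670017864
```

View pics/ab.png

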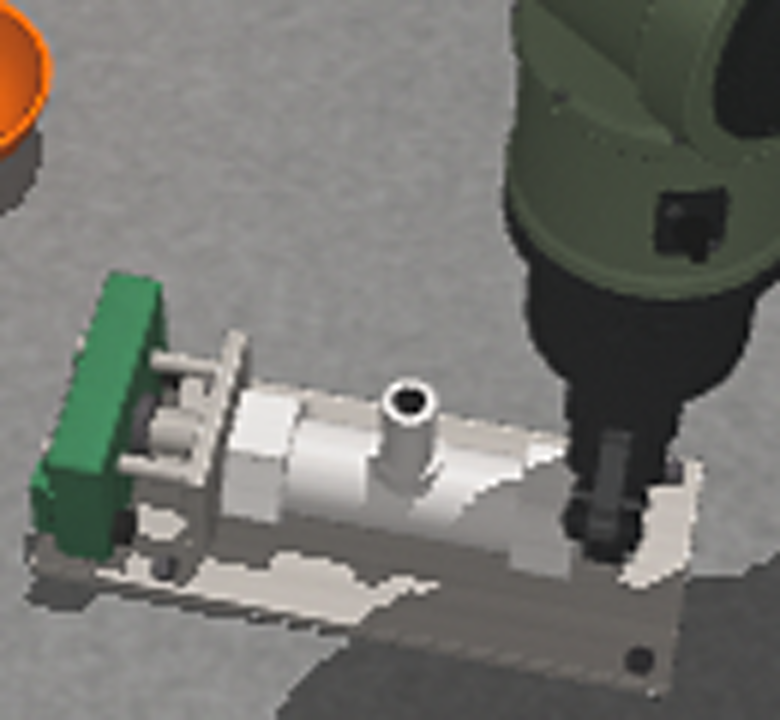

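```bash
python3 -m pendant '[{"dx":0,"dy":-0.02,"dz":0,"wx":0,"wy":0,"wz":0},{"dx":0,"dy":-0.02,"dz":0,"wx":0,"wy":0,"wz":0},{"dx":0,"dy":-0.02,"dz":0,"wx":0,"wy":0,"wz":0},{"dx":0,"dy":-0.02,"dz":0,"wx":0,"wy":0,"wz":0},{"dx":0,"dy":0,"dz":0,"wx":0,"wy":0,"wz":0},{"dx":0,"dy":0,"dz":0,"wx":0,"wy":0,"wz":0}]'
python3 - <<'E'
from h import *
import time
st()
f=np.array([.982,-.1888,0])
F=[]
for i in range(6):
    cap("wrist");F.append(manip.sense()["contact_force"]@f)
print(np.round(F,2))
E
```

```text
time_s: 28.55
eef_pos: [0.4673, 0.2215, 0.0013]
orientation: [-0.451, 0.546, 0.45, 0.545]
contact_force: [-5.6, 1.0, 2.4]
width: 0.0145
t 28.55 h -0.1345 a -0.3869 z 0.0013 x [-0.    -0.001 -1.   ] zj [ 0.189  0.982 -0.001] F [-5.6  1.   2.4] w 0.0145
tilt -0.05090278243857186
[-5.2  -5.41 -4.46 -3.94 -6.13 -4.93]
```

```bash
python3 -m pendant '[{"dx":0,"dy":-0.02,"dz":0,"wx":0,"wy":0,"wz":0},{"dx":0,"dy":-0.02,"dz":0,"wx":0,"wy":0,"wz":0},{"dx":0,"dy":-0.02,"dz":0,"wx":0,"wy":0,"wz":0},{"dx":0,"dy":0,"dz":0,"wx":0,"wy":0,"wz":0},{"dx":0,"dy":0,"dz":0,"wx":0,"wy":0,"wz":0},{"dx":0,"dy":0,"dz":0,"wx":0,"wy":0,"wz":0}]'
python3 - <<'E'
from h import *
st()
f=np.array([.982,-.1888,0])
F=[]
for i in range(8):
    c=cap("side");F.append(manip.sense()["contact_force"]@f)
print(np.round(F,2),np.mean(F))
crop(c,210,185,340,305,6,"pics/ac.png")
E
```

```text
time_s: 29.45
eef_pos: [0.4706, 0.2208, 0.0013]
orientation: [-0.45, 0.546, 0.45, 0.544]
contact_force: [-13.1, 1.9, 8.1]
width: 0.0142
t 29.45 h -0.1370 a -0.3845 z 0.0013 x [-0.002 -0.002 -1.   ] zj [ 0.188  0.982 -0.002] F [-13.1   1.9   8.1] w 0.0142
tilt -0.14060025194572104
[-12.2  -12.04 -12.99 -12.42 -12.67 -12.01 -12.74 -12.47] -12.444250442795694
```

View pics/ac.png

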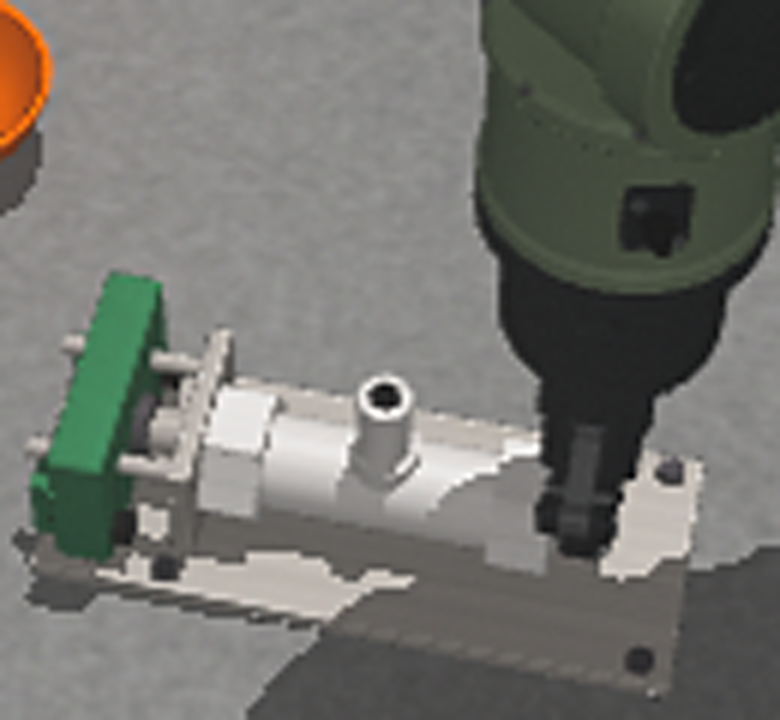

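```bash
python3 -m pendant '[{"dx":-0.02,"dy":0,"dz":0,"wx":0,"wy":0,"wz":0},{"dx":0,"dy":0,"dz":0,"wx":0,"wy":0,"wz":0},{"dx":0,"dy":0,"dz":0,"wx":0,"wy":0,"wz":0}]'
python3 - <<'E'
from h import *
st()
F=[]
for i in range(6):
    c=cap("side");F.append(manip.sense()["contact_force"])
print(np.mean(F,0), manip.sense()["moment"])
E
```

```text
time_s: 30.15
eef_pos: [0.4711, 0.2205, 0.0025]
orientation: [-0.451, 0.546, 0.45, 0.544]
contact_force: [-6.4, 0.9, -2.4]
width: 0.0142
t 30.15 h -0.1373 a -0.3841 z 0.0025 x [-0.001 -0.002 -1.   ] zj [ 0.189  0.982 -0.002] F [-6.4  0.9 -2.4] w 0.0142
tilt -0.11591256500658069
[-6.419527    1.53586005 -2.80774346] [ 0.31684776  1.33500026 -0.01376576]
```

```bash
python3 -m pendant '[{"dx":0,"dy":-0.02,"dz":0,"wx":0,"wy":0,"wz":0},{"dx":0,"dy":-0.02,"dz":0,"wx":0,"wy":0,"wz":0},{"dx":-0.005,"dy":-0.015,"dz":0,"wx":0,"wy":0,"wz":0},{"dx":0,"dy":0,"dz":0,"wx":0,"wy":0,"wz":0},{"dx":0,"dy":0,"dz":0,"wx":0,"wy":0,"wz":0},{"dx":0,"dy":0,"dz":0,"wx":0,"wy":0,"wz":0}]'
python3 - <<'E'
from h import *
st()
F=[]
for i in range(6):
    c=cap("side");F.append(manip.sense()["contact_force"])
print(np.mean(F,0), manip.sense()["moment"])
crop(c,210,185,340,305,6,"pics/ad.png")
E
```

```text
time_s: 31.05
eef_pos: [0.4745, 0.2198, 0.0026]
orientation: [-0.45, 0.546, 0.45, 0.544]
contact_force: [-9.6, 1.7, -2.7]
width: 0.0147
t 31.05 h -0.1398 a -0.3817 z 0.0026 x [-0.002 -0.002 -1.   ] zj [ 0.188  0.982 -0.003] F [-9.6  1.7 -2.7] w 0.0147
tilt -0.18249038291855943
[-9.74262261  2.05987486 -2.89197122] [0.47309295 2.13180402 0.05046997]
```

View pics/ad.png

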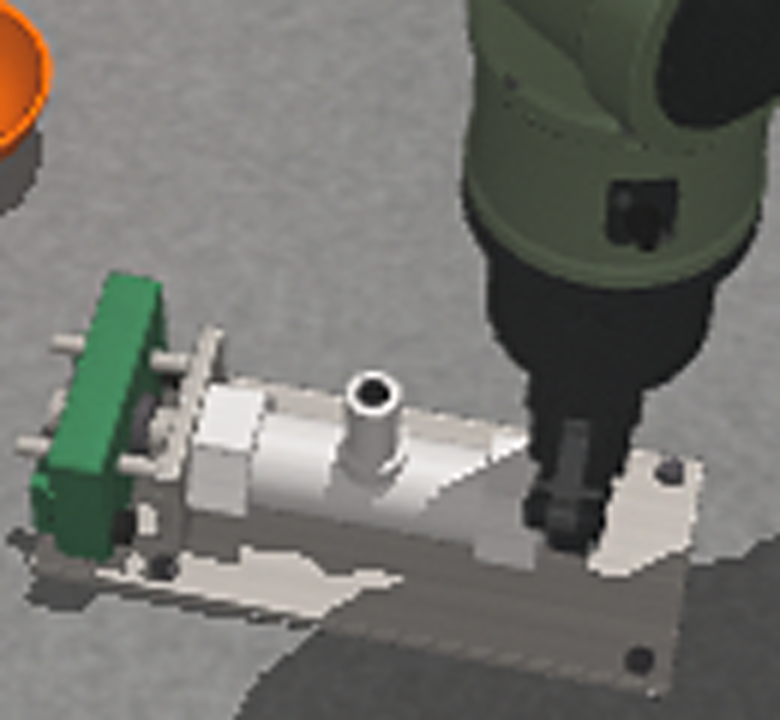

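```bash
python3 - <<'E'
from h import *
a=cv2.imread("pics/aa.png");b=cv2.imread("pics/ad.png")
cv2.imwrite("pics/ae.png",np.hstack([cv2.resize(x[320:600,20:320],None,fx=1.3,fy=1.3) for x in(a,b)]))
# shift of pad along rows via correlation of patch at upper pad corner
sd=cap("side");f=np.array([.982,-.1888,0]);o=np.array([.5328,.2071,0])
ga=cv2.cvtColor(a,cv2.COLOR_BGR2GRAY);gb=cv2.cvtColor(b,cv2.COLOR_BGR2GRAY)
def mt(x0,y0,x1,y1,z,nm):
    t=ga[y0:y1,x0:x1];r=cv2.matchTemplate(gb[y0-40:y1+40,max(0,x0-90):x1+30],t,cv2.TM_CCOEFF_NORMED)
    _,v,_,l=cv2.minMaxLoc(r);dx=l[0]-(x0-max(0,x0-90));dy=l[1]-40
    c=((x0+x1)/2,(y0+y1)/2);Y=lambda x,y:(210+(x+.5)/6-.5,185+(y+.5)/6-.5)
    d=onz(sd,Y(c[0]+dx,c[1]+dy),z)-onz(sd,Y(*c),z);print(nm,v,dx,dy,"f %.4f"%(d@f),d)
mt(205,325,255,385,.059,"pad top -y");mt(385,375,450,425,.085,"stub top");mt(190,430,230,500,.059,"pad top +y")
E
```

```text
pad top -y 0.9170466661453247 -24 -7 f 0.0095 [ 0.00914411 -0.00292025  0.        ]
stub top 0.9624265432357788 -44 -10 f 0.0162 [ 0.01576548 -0.00382477  0.        ]
pad top +y 0.5485626459121704 -90 -40 f 0.0364 [ 0.03393028 -0.01629704  0.        ]
```

View pics/ae.png

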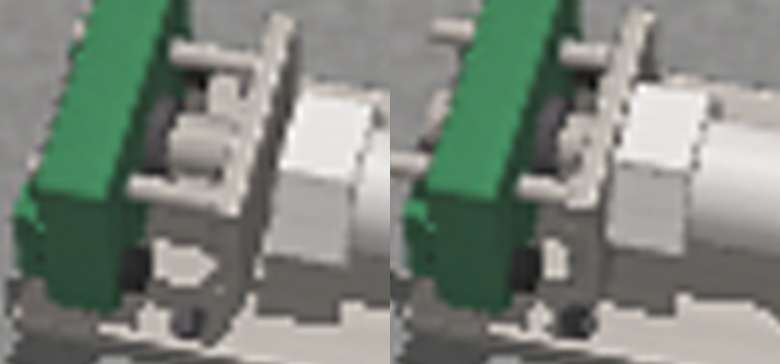

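```bash
python3 -m pendant '[{"dx":0.003,"dy":-0.004,"dz":0,"wx":0,"wy":0,"wz":0},{"dx":0,"dy":0,"dz":0,"wx":0,"wy":0,"wz":0},{"dx":0,"dy":0,"dz":0,"wx":0,"wy":0,"wz":0},{"dx":0,"dy":0,"dz":0,"wx":0,"wy":0,"wz":0}]'
python3 - <<'E'
from h import *
st();p=manip.sense()["eef_pos"]
F=[]
for i in range(10):
    c=cap("side");F.append(manip.sense()["contact_force"])
print(np.mean(F,0),np.std(F,0), manip.sense()["eef_pos"]-p)
crop(c,210,215,340,305,6,"pics/af.png")
w=cap("wrist");crop(w,150,130,370,350,2.6,"pics/af2.png")
c=cap("scene");crop(c,285,130,365,230,6,"pics/af3.png")
E
```

```text
time_s: 31.8
eef_pos: [0.4747, 0.2197, 0.0024]
orientation: [-0.45, 0.546, 0.45, 0.544]
contact_force: [-9.1, 2.0, -2.4]
width: 0.0144
t 31.8 h -0.1400 a -0.3816 z 0.0024 x [-0.003 -0.002 -1.   ] zj [ 0.188  0.982 -0.003] F [-9.1  2.  -2.4] w 0.0144
tilt -0.1876599214359093
[-9.728646    2.33394607 -2.59685138] [0.68660731 0.43127502 0.3759131 ] [ 2.47214245e-05 -2.37194113e-06  3.79437807e-05]
```

View pics/af.png

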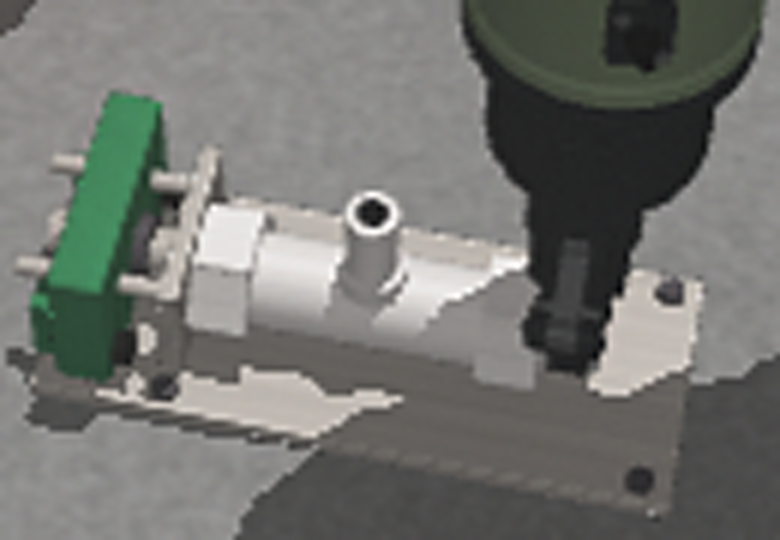

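View pics/af2.png

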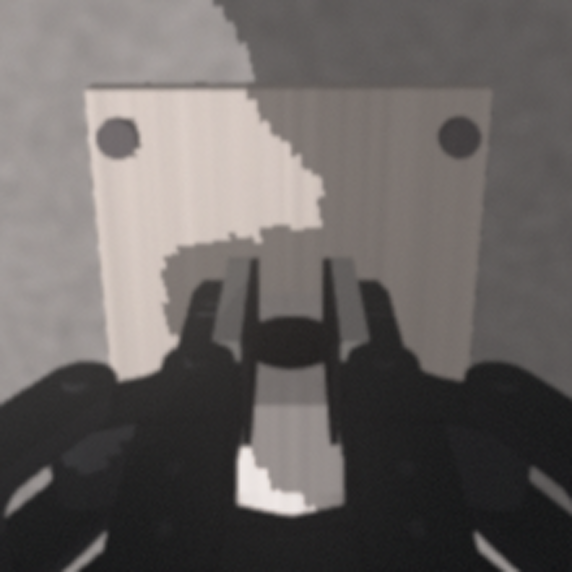

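View pics/af3.png

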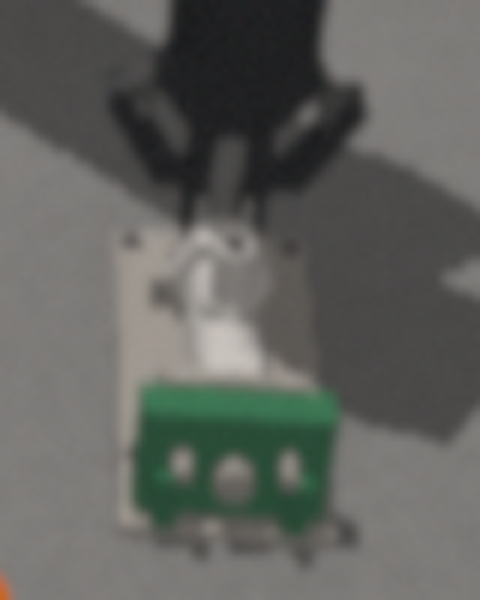

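```bash
python3 -c "
from bench import manip
s=manip.sense();print(s['time_s'],s['contact_force'],s['eef_pos']);print(manip.close_job())"
```

```text
32.4 [-9.1573959   1.56191829 -2.22011472] [0.47470092 0.21973735 0.00239041]
the job is handed in; nothing more can be done
None
```

The largest tee is on the fixture bed with its stub pointing up. I handed the job in at 32.4 s with the arm still pressing it against the sprung pad. I rolled it upright over one facet on the bench, carried it by the stub, and pushed its rear end with the near-closed fingers.

**Last checks before hand-in**
- **Push:** the steady force was about 10 N along the fixture. The side view put the pad about 9.5 mm in, so the two agree and the spring is well short of bottoming.
- **Position:** the tee looked about 1 mm off centre and square to within about half a degree. The stub was upright and visibly clear of the gripper.
- **Other objects:** I did not touch any of them, and none showed movement in the pictures I took.

**What went wrong or disagreed**
- **Fingertips:** they sit about 19 mm short of the reported TCP, so my first grip closed on top of the stub (about 5 N). I corrected for that afterwards.
- **First roll attempt:** it lifted the leaning tee about 20 mm instead of rolling it. I set it back down along the same arc and redid it with the tool turning along with the stub.
- **During the push:** the fingers briefly pressed down on the tee with about 8 N. After I relieved that, they carry about 2.5 N of its weight at the rear end.
- **Cameras:** the wrist and side views disagreed by 3–4 mm on the fixture's position, so I relied on distances measured within a single view.

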